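Jack up the suspension arm and hold it

ROBOT

A 6-joint arm with a two-finger parallel gripper is mounted at the origin on the work surface. World frame = base frame: x ahead of the robot, y to its left, z up, the work surface at z = 0. Lengths are in mm, angles in rad, forces in N, time in s.
With the tool pointing down it reaches from about 350 to 775 mm from the base axis. Payload 7.3 kg.
Tool frame: the origin (TCP) lies on the centre line of the jaws, within the pads' length; the fingertips stand 22 mm ahead of it and the grasp point (between the pads) lies 3 mm ahead of it; z points along the fingers, y is the direction in which the jaws open and shut (so a half turn about z gives the same grasp; the last joint's range is limited). The gripper opens to 92 mm and grips with 3 to 60 N. Pads are 19 mm wide; open, the fingers measure 130 mm over their backs; the gripper's body (75 mm by 190 mm) begins 47 mm behind the grasp point.
Start: joints at [-0.146, 0.342, 1.524, -0, 1.275, -0.146], TCP at [525.02, 0.019, 213.941] pointing down, gripper open.
Joint ranges: [-2.53, 2.53], [-0.77, 2.02], [0.04, 2.7], [-1, 4.14], [0.28, 2.66], [-3.11, 3.11]. Speed limits (rad/s): [2.57, 2.57, 3.14, 3.14, 3.14, 3.14].

INTERFACE

Orientations are given as [roll, pitch, yaw] about the fixed x, y, z axes, in that order (R = Rz(yaw) Ry(pitch) Rx(roll)).
In Python, from plant import get_obs, capture, close_job gives the robot as it stands.
- The arm moves only by the tool carry_out, never from a script. Its arguments are lists of equal length, an entry for each row: "xyz": the shift along the tool's x, y, z scaled (see below), a list of three; "dr": the turn, a rotation vector about the tool's x, y, z scaled (see below), a list of three. A call has 1 to 8 rows; each row shifts and turns the commanded pose from where the row before left it, along the tool's axes as they then stand; what a row does not reach is not made up. The controller multiplies each number of a shift by 0.06 m and each number of a turn by 8 degrees. A row lasts 1/8 s, in which the tool goes at most 62.5 mm and 10.7 degrees, less where a joint would pass 70% of its speed; a pose out of reach is approached as far as the arm can. A call with a number of a shift or a turn outside -1 to 1 is refused whole. A call with a gripper value outside its range is refused whole. "gripper" is the gripper's target within -1 to 1 (fully open at 1, half-way at 0, shut at -1), set as the call begins (left out, the last holds). The fingers move at their own pace and stop on an object; the grip force is fixed at half the most. Time passes only in rows, so rows that do not move let the fingers close. It gives the time, the measured TCP pose, the force and the opening at its end, in the units of the state.
- get_obs(): the state, without advancing time (a new reading comes with each control period).
- capture(name): name is "scene" or "side" or "wrist"; returns a dict with "image" (480x640x3 uint8, blue, green, red), "fx", "fy", "cx", "cy" (pixels), "pose" (4x4, takes a point from camera to world coordinates). Camera axes: x right, y up, looking along -z (the intrinsics and any distortion apply to the point x, -y, -z); pixel columns grow to the right and rows downward; lengths in mm; the calibration is good to about 2 mm. A picture is of the moment at which its call begins. There is no depth.
- close_job(): hands the job in, once; it reports no verdict.
The state is a dict: "time": time; "joint_positions": joint angles; "dq": joint speeds; "tau": joint torques, N m; "tool_pos": TCP position; "tcp_rot": TCP orientation; "contact_force": force on the tool from outside, world axes, zero at the start; "moment": the same for the moment, N m; "grip_width": finger opening in mm.
Only numpy, scipy, OpenCV 4.12 (cv2) and the standard library are available. Lean on these libraries where they do the work, as an engineer would, in place of code of your own. Each camera call takes 0.05 s, during which the arm holds its last target.

TASK

Slide the small lever jack under the suspension arm until its toe sits flush against the stand's stop bar, with its saddle centred under the marked lift pad (the one with the stub post above it). Give the jack's handle a full stroke down to its stop and let it come all the way back up, so the pad settles, then press it fully down again and finish while still holding it there, with the arm raised on the jack. Lift only with the jack: keep the gripper off the stand and the suspension arm, do not tip the jack over, and leave the other things on the bench where they are.

Things in the scene. Friction and masses are not known exactly. Their poses are not given: they have to be found in the camera images.
- jack: Loose lever jack, 0.9 kg; dark base plate 80 (x) x 325 (y) x 12 mm. Origin on the underside; -y is forward: flat toe edge at y=-150, saddle axis y=-115, rear edge y=+175 mm. Hold it by the bare upright steel fin, 12 mm thick (x), y from -45 to +5, free from z=40 to its top at 106 mm, and slide it (steady friction, up to about 10 N). Handle pivot behind the fin at y=+30, z=55 mm.
- toe (a point): Middle of the jack's flat toe edge, 6 mm above the bench, which meets the stop bar.
- saddle (a point): Centre of the top of the jack's round steel saddle (40 mm across), 56 mm above the bench with the handle up; it rises 36 mm straight up over the full handle stroke.
- handle_pad (a point): Centre of the top of the black rubber pad (44 x 36 mm) on the handle's end, to be pressed from above. It is 125 mm from the pivot along the handle and 11 mm above its centre line. The handle points to the jack's +y, 0.45 rad above level when up, 0.15 rad below level when fully down: the pad goes down about 73 mm on an arc about the pivot.
- jack_handle (a joint): Angle by which the handle is pressed down, rad: 0 up, 0.60 at its lower stop. A spring and the load push it back up when it is let go (2 to 12 N at the pad). The saddle rises 60 mm per rad.
- stand: Steel stand fixed to the bench, 220 mm wide (x), carrying the suspension arm. Origin: bench point under the lift pad. A steel stop bar along its x, 26 mm high, has its face at y=-35 mm, looking to +y. The jack comes in along the stand's -y between bench and arm; with its toe flat on the bar and in the middle (x=0) its saddle is under the pad.
- lift_pad (a point): Lowest point, in the middle, of the marked lift pad: a round domed steel pad 28 mm across under the tip of the grey suspension arm, 66 mm above the bench at rest. Straight above it a steel stub post, 12 mm thick, stands on the arm, its top 118 mm above the bench. The lug beside it has no post and is not the lift point.
- susp_arm (a joint): Angle of the suspension arm about its hinge, which lies 200 mm behind the pad (stand y=-200 mm, 95 mm up), rad: 0 at rest on its block, growing as it is lifted; about 0.13 with the handle fully down. Its weight on the pad is 5 to 12 N.
- bearing: Not part of the job, leave it: bearing ring, 56 mm across, 18 mm high. Origin on its underside.
- socket: Not part of the job, leave it: steel socket standing upright, 32 mm across, 55 mm high. Origin on its underside.
- chock: Not part of the job, leave it: wooden block 70 x 45 x 35 mm. Origin on its underside.
- spanner: Not part of the job, leave it: flat steel spanner lying on the bench. Origin on its underside.
- hammer: Not part of the job, leave it: hammer lying on the bench. Origin on its underside.
- spray: Not part of the job, leave it: aluminium can, 60 mm across, 170 mm high. Origin on its underside.
- grease: Not part of the job, leave it: grey jar, 84 mm across, 65 mm high. Origin on its underside.

How it is judged:
By the outcome, as a careful person would: the job done as asked, in the order asked, and still so for the second after the job is handed in, while the arm keeps its last pose, push and grip.
It also fails if it takes over 61 s, if anything falls off the work surface, if the arm or the gripper's body presses on something with over 40 N, if the wrist force passes 120 N, or if a joint passes its speed limit or range.

## Working session

There is one attempt and no reset: what is moved stays moved. The work goes in short steps, Python scripts to look and compute and a tool call to move; the robot and the scene stay as the last step left them, time stands still between calls to the robot, and variables do not carry over. Pictures are saved under pics/ and viewed, and the job is handed in when it is done.

Besides the shell and the picture viewer there is one more tool, called after ">>>" as name(argument=value, ...), one argument or row to a line, values as JSON. carry_out: Moves the arm, as the interface text tells. Shifts and turns lie within -1 to 1; 1 stands for 0.06 m of shift or 8 degrees of turn. Its arguments: {"type":"object","properties":{"xyz":{"type":"array"},"dr":{"type":"array"},"gripper":{"type":"number"}},"required":["xyz","dr"]}

```bash
ls; mkdir -p pics
python3 - <<'E'
from plant import get_obs, capture
import cv2,pickle
d={}
for n in ["scene","side","wrist"]:
    c=capture(n); cv2.imwrite(f"pics/{n}0.png",c["image"]); d[n]=c
    print(n,{k:c[k] for k in c if k!="image"})
pickle.dump(d,open("c0.pkl","wb"))
print(get_obs())
E
```

```text
pics
scene {'fx': 502.5395001668455, 'fy': 502.5395001668455, 'cx': 325.972934092911, 'cy': 238.64577130161243, 'pose': array([[-7.84426562e-01, -3.23958660e-01,  5.28891062e-01,
         1.24111319e+03],
       [ 6.19706028e-01, -4.44153165e-01,  6.47064452e-01,
         8.69868496e+02],
       [ 2.52865066e-02,  8.35331523e-01,  5.49164674e-01,
         8.25502777e+02],
       [ 0.00000000e+00,  0.00000000e+00,  0.00000000e+00,
         1.00000000e+00]])}
side {'fx': 542.4451055054653, 'fy': 542.4451055054653, 'cx': 316.3610357848151, 'cy': 234.30700051865935, 'pose': array([[ 7.56740930e-01,  4.52705795e-01, -4.71593711e-01,
        -1.00527137e+02],
       [-6.53570058e-01,  5.39121603e-01, -5.31219425e-01,
        -7.38027947e+02],
       [ 1.37602457e-02,  7.10215010e-01,  7.03850335e-01,
         1.08881922e+03],
       [ 0.00000000e+00,  0.00000000e+00,  0.00000000e+00,
         1.00000000e+00]])}
wrist {'fx': 430.6272736294956, 'fy': 430.6272736294956, 'cx': 316.7240409690198, 'cy': 237.11760166711952, 'pose': array([[ 9.99999012e-01,  7.16531427e-04,  1.20904528e-03,
      
[... 249 characters left out ...]
         1.00000000e+00]])}
{'time': 0.15, 'joint_positions': array([-1.46002792e-01,  3.42534914e-01,  1.52476621e+00,  1.95989150e-05,
        1.27538637e+00, -1.46009017e-01]), 'dq': array([-0.00116903, -0.00403246, -0.00178004,  0.0011896 ,  0.00218371,
       -0.00088002]), 'tau': array([ 7.52666965e-04, -4.31470585e+01, -2.44352603e+01,  7.18239485e-02,
        5.38185902e-02, -1.32920518e-04]), 'tool_pos': array([5.24700236e+02, 7.11435111e-02, 2.13429981e+02]), 'tcp_rot': array([-3.14051219e+00, -1.77833561e-04,  1.57079674e+00]), 'contact_force': array([ 0.04157726, -0.41860803, -0.01307361]), 'moment': array([ 0.00758067, -0.01887682, -0.0163393 ]), 'grip_width': 91.88370062949348}
```

View pics/scene0.png

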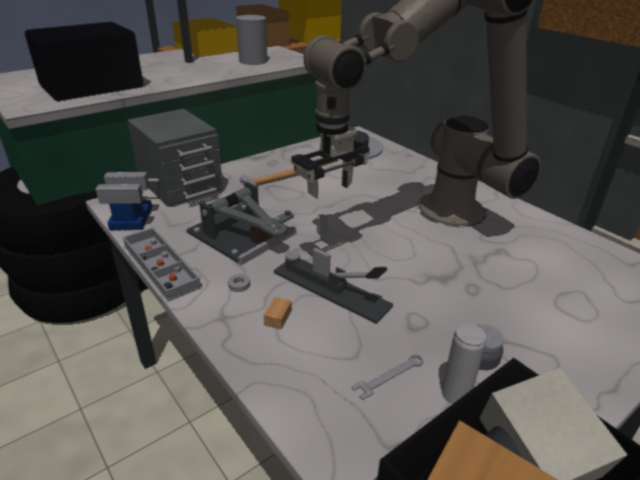

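View pics/side0.png

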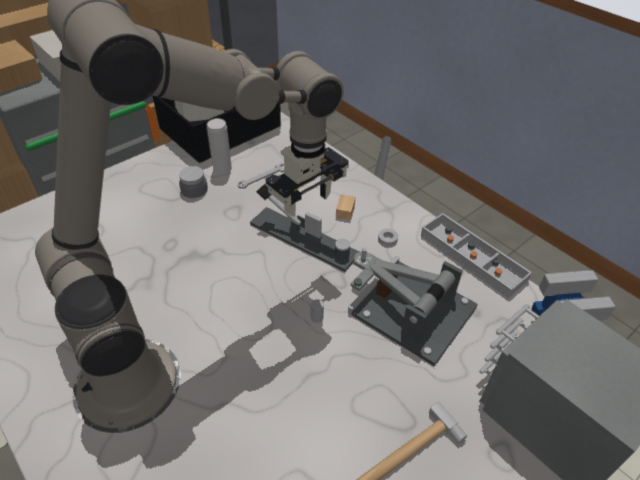

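View pics/wrist0.png

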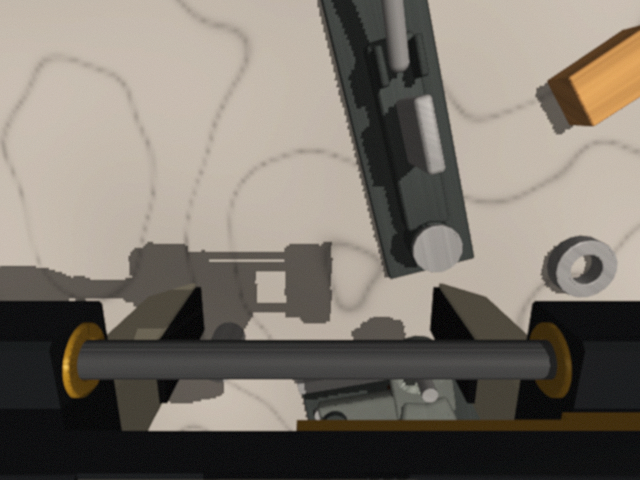

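The scene view shows the jack around (330,285) with its toe towards the stand at (245,230). In the wrist view the saddle is near (437,247) and the fin near (430,133). I'll enlarge crops next.

Run:
```python
import cv2
a=cv2.imread("pics/scene0.png")[170:330,170:410]; cv2.imwrite("pics/sc_crop.png",cv2.resize(a,None,fx=3.3,fy=3.3,interpolation=cv2.INTER_CUBIC))
a=cv2.imread("pics/side0.png")[190:370,240:490]; cv2.imwrite("pics/si_crop.png",cv2.resize(a,None,fx=3.2,fy=3.2,interpolation=cv2.INTER_CUBIC))
a=cv2.imread("pics/wrist0.png")[0:290,300:540]; cv2.imwrite("pics/w_crop.png",cv2.resize(a,None,fx=2,fy=2,interpolation=cv2.INTER_CUBIC))
```

```text
(no output)
```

View pics/sc_crop.png

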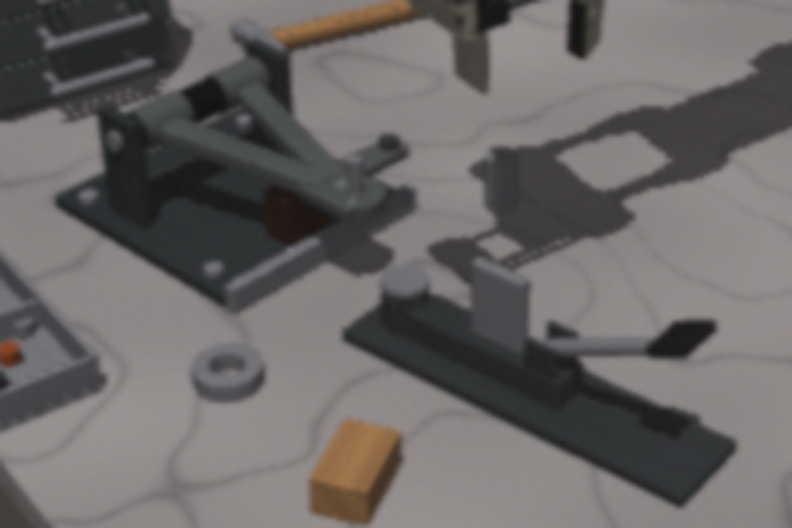

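View pics/si_crop.png

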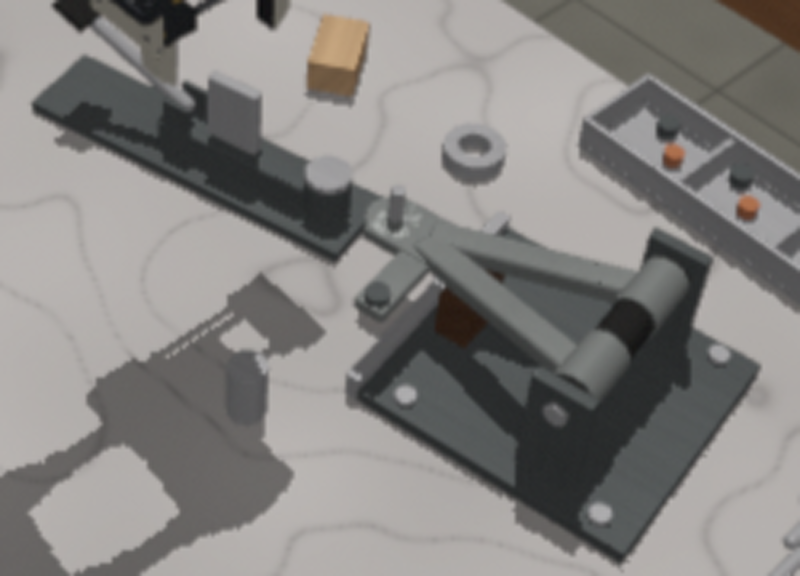

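View pics/w_crop.png

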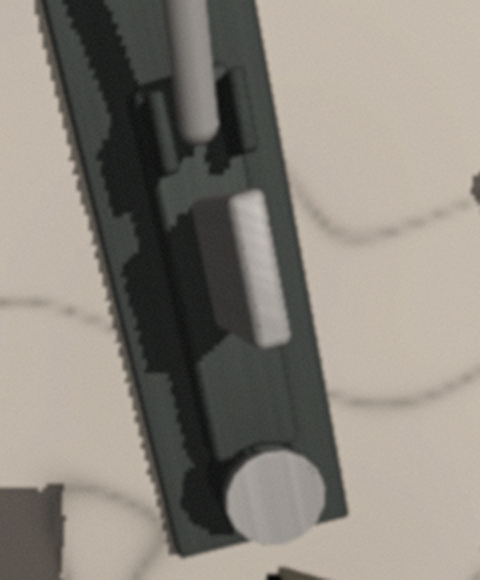

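```bash
cat > h.py <<'E'
import numpy as np, cv2, pickle
from scipy.optimize import least_squares
def proj(c,P):
    P=np.atleast_2d(P).astype(float); T=np.linalg.inv(c["pose"]); q=P@T[:3,:3].T+T[:3,3]
    return np.c_[c["fx"]*q[:,0]/-q[:,2]+c["cx"], -c["fy"]*q[:,1]/-q[:,2]+c["cy"]]
def ray(c,uv,z):
    d=c["pose"][:3,:3]@np.array([(uv[0]-c["cx"])/c["fx"],-(uv[1]-c["cy"])/c["fy"],-1]); o=c["pose"][:3,3]
    return o+d*(z-o[2])/d[2]
def loc(p,P):
    P=np.atleast_2d(P).astype(float); c,s=np.cos(p[2]),np.sin(p[2])
    return np.c_[p[0]+c*P[:,0]-s*P[:,1], p[1]+s*P[:,0]+c*P[:,1], P[:,2]]
def fit(d,obs,p0):
    f=lambda p: np.concatenate([(proj(d[n],loc(p,X))[0]-uv) for n,X,uv in obs])
    r=least_squares(f,p0,loss="soft_l1"); return r.x,f(r.x).reshape(-1,2)
E
python3 - <<'E'
from h import *
d=pickle.load(open("c0.pkl","rb"))
W=lambda u,v:np.array([u/2+300,v/2]); S=lambda u,v:np.array([u/3.3+170,v/3.3+170]); I=lambda u,v:np.array([u/3.2+240,v/3.2+190])
o=[("wrist",(40,-150,12),W(347,515)),("wrist",(-40,-150,12),W(180,553)),("wrist",(0,-115,56),W(275,495)),("wrist",(0,-20,106),W(261,268)),
("scene",(-40,175,12),S(735,445)),("scene",(40,175,12),S(682,490)),("scene",(40,-150,12),S(347,332)),("scene",(0,-115,56),S(405,279)),
("side",(-40,-150,12),I(335,247)),("side",(-40,175,12),I(33,103)),("side",(40,175,12),I(85,58)),("side",(0,-115,56),I(328,168))]
for n,X,uv in o: print(n,X,ray(d[n],uv,X[2]).round(1))
p,r=fit(d,o,[600,200,0.2]); print("jack",p); print(r.round(1))
s=[("side",(0,0,118),I(397,190)),("side",(0,0,118),I(397,190)),]
print("post side",ray(d["side"],I(397,190),118), "scene",ray(d["scene"],S(345,157),118))
print("bar side",ray(d["side"],I(350,375),26),ray(d["side"],I(500,217),26),"scene",ray(d["scene"],S(230,292),26),ray(d["scene"],S(413,192),26))
E
```

```text
wrist (40, -150, 12) [668.1 -52.3  12. ]
wrist (-40, -150, 12) [592.7 -70.8  12. ]
wrist (0, -115, 56) [621.6 -28.5  56. ]
wrist (0, -20, 106) [596.7  62.5 106. ]
scene (-40, 175, 12) [508.8 241.9  12. ]
scene (40, 175, 12) [574.6 254.4  12. ]
scene (40, -150, 12) [664.2 -46.7  12. ]
scene (0, -115, 56) [618.9 -28.6  56. ]
side (-40, -150, 12) [597.5 -67.8  12. ]
side (-40, 175, 12) [507.7 234.5  12. ]
side (40, 175, 12) [580.  252.8  12. ]
side (0, -115, 56) [624.6 -26.9  56. ]
jack [5.91216447e+02 8.21795547e+01 2.67161689e-01]
[[ 1.4 -0.4]
 [-0.6  2.2]
 [-0.   0.3]
 [-0.2 -0.6]
 [ 0.2 -0.7]
 [-0.7  3.2]
 [-2.7 -0.2]
 [-0.8  0.3]
 [-0.1  2.1]
 [-1.6 -0.9]
 [-0.8 -2. ]
 [-0.3  0.9]]
post side [ 605.79964403 -121.46885638  118.        ] scene [ 608.27271656 -128.41669755  118.        ]
bar side [ 507.56804094 -180.27371077   26.        ] [ 716.86440803 -140.89438439   26.        ] scene [ 721.13947853 -133.35146246   26.        ] [ 510.26238631 -170.98616818   26.        ]
```

>>> carry_out(
  xyz=[
    [-0.75, 0.31, 0],
    [-0.75, 0.31, 0],
    [-0.75, 0.31, 0],
    [-0.75, 0.31, 0],
    [0, 0, 0],
    [0, 0, 0],
  ],
  dr=[
    [0, 0, 0],
    [0, 0, 0],
    [0, 0, 0],
    [0, 0, 0],
    [0, 0, 0],
    [0, 0, 0],
  ],
)

```text
time: 0.9
tool_pos: [599.0, -179.5, 213.3]
tcp_rot: [-3.14, -0.001, 1.571]
contact_force: [0.3, 1.3, 0.6]
grip_width: 91.7
```

Run:
```python
from plant import get_obs, capture
import cv2,pickle
d={}
for n in ["wrist","side","scene"]:
    c=capture(n); cv2.imwrite(f"pics/{n}1.png",c["image"]); d[n]=c
pickle.dump(d,open("c1.pkl","wb"))
o=get_obs();print(o["time"],o["tool_pos"],o["tcp_rot"])
```

```text
1.05 [ 599.18898637 -178.73170438  214.14699361] [-3.14154902e+00 -2.45588117e-04  1.57214960e+00]
```

View pics/wrist1.png

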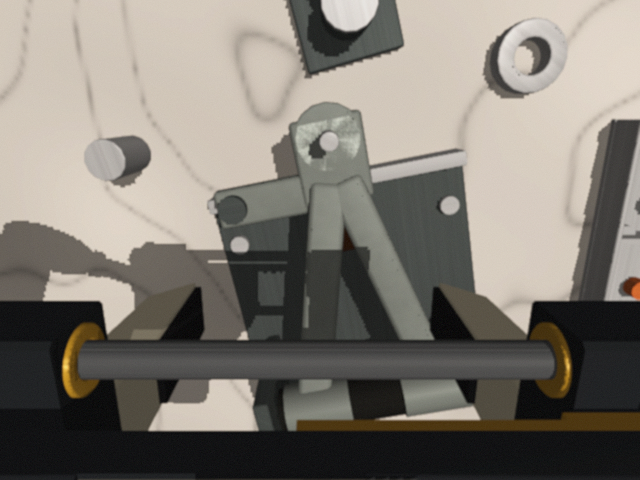

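The post top is at about (329,141), the bar's right end at about (465,151), and the jack toe edge runs from (307,75) to (403,45).

Run:
```python
import cv2
a=cv2.imread("pics/wrist1.png")[0:260,200:480]; cv2.imwrite("pics/w1_crop.png",cv2.resize(a,None,fx=2.3,fy=2.3,interpolation=cv2.INTER_CUBIC))
a=cv2.imread("pics/side1.png")[190:370,240:490]; cv2.imwrite("pics/si1_crop.png",cv2.resize(a,None,fx=3.2,fy=3.2,interpolation=cv2.INTER_CUBIC))
a=cv2.imread("pics/scene1.png")[170:330,170:410]; cv2.imwrite("pics/sc1_crop.png",cv2.resize(a,None,fx=3.3,fy=3.3,interpolation=cv2.INTER_CUBIC))
```

```text
(no output)
```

View pics/w1_crop.png

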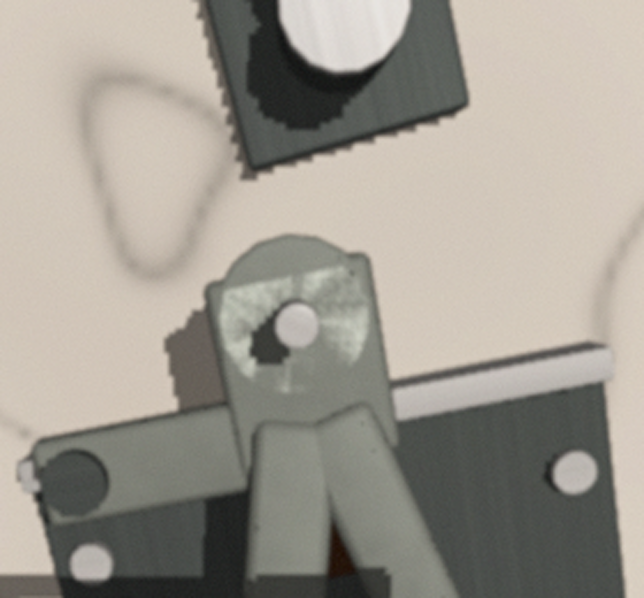

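View pics/si1_crop.png

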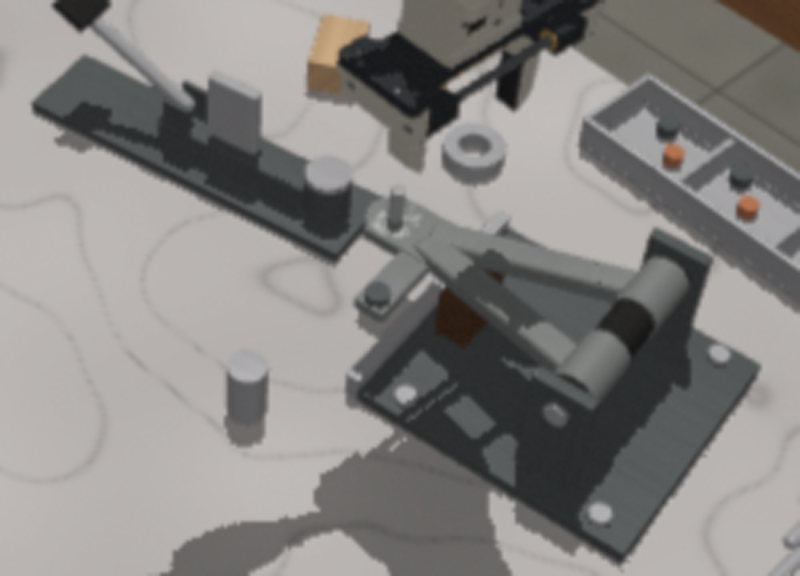

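View pics/sc1_crop.png

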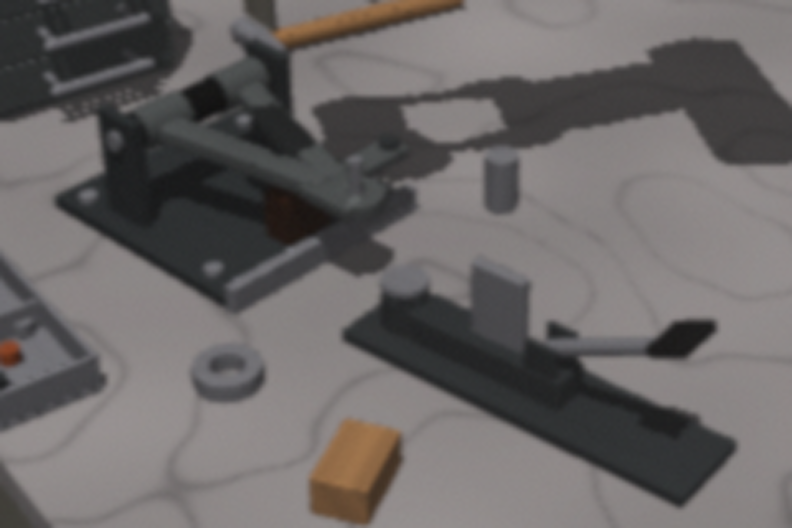

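```bash
python3 - <<'E'
from h import *
d=pickle.load(open("c1.pkl","rb"))
W=lambda u,v:np.array([u/2.3+200,v/2.3])
w=d["wrist"]
print("post",ray(w,W(297,325),118))
for q in [(395,386),(600,351),(608,380),(398,417),(22,458),(612,376)]: print(q,ray(w,W(*q),26))
print("bolts")
for q in [(574,472),(91,563)]: print(q,ray(w,W(*q),14))
print("jack toe",ray(w,W(253,166),12),ray(w,W(467,102),12))
print("saddle arc")
E
cat > /dev/null
```

```text
post [ 607.00469998 -120.62982387  118.        ]
(395, 386) [ 644.94280164 -148.34014039   26.        ]
(600, 351) [ 717.57083292 -136.01553713   26.        ]
(608, 380) [ 721.4003621  -146.28988248   26.        ]
(398, 417) [ 646.42096192 -159.54774164   26.        ]
(22, 458) [ 508.74663753 -174.51298264   26.        ]
(612, 376) [ 722.6997326  -144.86503064   26.        ]
bolts
(574, 472) [ 715.83647006 -182.59062369   14.        ]
(91, 563) [ 529.74945213 -218.74377718   14.        ]
jack toe [594.03301871 -72.94896297  12.        ] [668.23882169 -52.29713225  12.        ]
saddle arc
```

>>> carry_out(
  xyz=[
    [0.8, -0.01, 0],
    [0.8, -0.01, 0],
    [0.8, -0.01, 0],
    [0.8, -0.01, 0],
    [0.82, -0.01, 0],
    [0, 0, 0.3],
    [0, 0, 0.3],
    [0, 0, 0],
  ],
  dr=[
    [0, 0, 0],
    [0, 0, 0],
    [0, 0, 0],
    [0, 0, 0],
    [0, 0, 0],
    [0, 0, -0.956],
    [0, 0, -0.956],
    [0, 0, 0],
  ],
)

```text
time: 2.05
tool_pos: [595.2, 62.3, 177.1]
tcp_rot: [-3.139, -0.001, 1.838]
contact_force: [-1.2, 1.1, 0.1]
grip_width: 91.8
```

Run:
```python
from plant import get_obs, capture
import cv2,pickle
c=capture("wrist"); cv2.imwrite("pics/wrist2.png",c["image"]); pickle.dump({"wrist":c},open("c2.pkl","wb"))
o=get_obs();print(o["time"],o["tool_pos"],o["tcp_rot"])
from h import *
p=[591.4,82.2,.268]
print(proj(c,loc(p,[(-6,-45,106),(6,-45,106),(-6,5,106),(6,5,106)])))
```

```text
2.1 [595.91732916  61.94328742 178.15052614] [-3.14113145e+00 -1.91336910e-04  1.83604584e+00]
[[308.86819356 284.98976244]
 [328.68071749 284.97452231]
 [308.27073842 204.00999003]
 [329.21704278 203.98418531]]
```

View pics/wrist2.png

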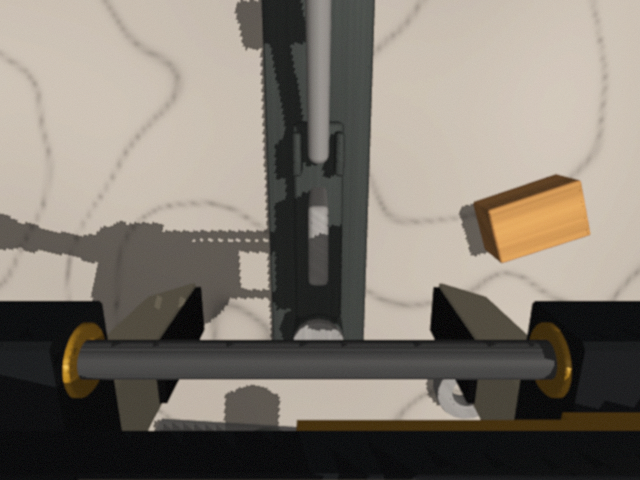

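The fin is visible at columns 308–328 and its front end is at row 285, as predicted. It is aligned, so I descend and grip.

>>> carry_out(
  xyz=[
    [0, 0, 0.5],
    [0, 0, 0.5],
    [0, 0, 0.35],
    [0, 0, 0.2],
    [0, 0, 0],
  ],
  dr=[
    [0, 0, 0],
    [0, 0, 0],
    [0, 0, 0],
    [0, 0, 0],
    [0, 0, 0],
  ],
)

```text
time: 2.72
tool_pos: [596.4, 61.2, 85.1]
tcp_rot: [-3.141, -0.0, 1.837]
contact_force: [0.2, -0.2, 0.4]
grip_width: 92.0
```

>>> carry_out(
  xyz=[
    [0, 0, 0],
    [0, 0, 0],
    [0, 0, 0],
    [0, 0, 0],
    [0, 0, 0],
    [0, 0, 0],
  ],
  dr=[
    [0, 0, 0],
    [0, 0, 0],
    [0, 0, 0],
    [0, 0, 0],
    [0, 0, 0],
    [0, 0, 0],
  ],
  gripper=-1,
)

```text
time: 3.48
tool_pos: [596.4, 61.2, 84.9]
tcp_rot: [3.141, 0.0, 1.838]
contact_force: [-0.9, 0.5, -0.9]
grip_width: 36.4
```

>>> carry_out(
  xyz=[
    [0, 0, 0],
    [0, 0, 0],
    [0, 0, 0],
    [0, 0, 0],
  ],
  dr=[
    [0, 0, 0],
    [0, 0, 0],
    [0, 0, 0],
    [0, 0, 0],
  ],
)

```text
time: 3.98
tool_pos: [596.0, 61.1, 84.8]
tcp_rot: [-3.141, -0.0, 1.838]
contact_force: [-1.9, -1.6, 1.2]
grip_width: 11.7
```

>>> carry_out(
  xyz=[
    [0, 0, 0],
  ],
  dr=[
    [0, 0, 0],
  ],
)

```text
time: 4.1
tool_pos: [596.1, 61.1, 84.8]
tcp_rot: [-3.141, -0.0, 1.838]
contact_force: [-2.3, -1.0, 0.1]
grip_width: 11.3
```

>>> carry_out(
  xyz=[
    [-0.12, -0.07, 0],
    [-0.12, -0.07, 0],
    [-0.12, -0.07, 0],
    [-0.13, -0.07, 0],
    [-0.13, -0.08, 0],
    [-0.13, -0.08, 0],
    [0, 0, 0],
    [0, 0, 0],
  ],
  dr=[
    [0, 0, 0.1],
    [0, 0, 0.1],
    [0, 0, 0.1],
    [0, 0, 0.1],
    [0, 0, 0.1],
    [0, 0, 0.11],
    [0, 0, 0],
    [0, 0, 0],
  ],
)

```text
time: 5.1
tool_pos: [580.6, 10.1, 84.9]
tcp_rot: [-3.14, 0.002, 1.752]
contact_force: [-0.4, -3.7, -2.6]
grip_width: 11.7
```

```bash
cat > cap.py <<'E'
import sys,cv2,pickle
from plant import get_obs, capture
t=sys.argv[1]; d={}
R={"wrist":(0,640,0,480),"side":(240,490,190,370),"scene":(170,410,170,330)}
for n in sys.argv[2:]:
    c=capture(n); d[n]=c; x0,x1,y0,y1=R[n]
    im=c["image"][y0:y1,x0:x1]
    cv2.imwrite(f"pics/{n}{t}.png",im if n=="wrist" else cv2.resize(im,None,fx=3.2,fy=3.2,interpolation=cv2.INTER_CUBIC))
pickle.dump(d,open(f"c{t}.pkl","wb"))
o=get_obs();print(o["time"],o["tool_pos"],o["tcp_rot"],o["contact_force"],o["moment"],o["grip_width"])
E
python3 cap.py 3 wrist side scene
```

```text
5.25 [580.8982778   10.94246298  84.84197548] [-3.14107979e+00  6.71636436e-04  1.75275172e+00] [-0.0759551  -3.94623634 -2.15145554] [-0.62863387  0.0746967  -0.03075865] 11.69957613129843
```

View pics/side3.png

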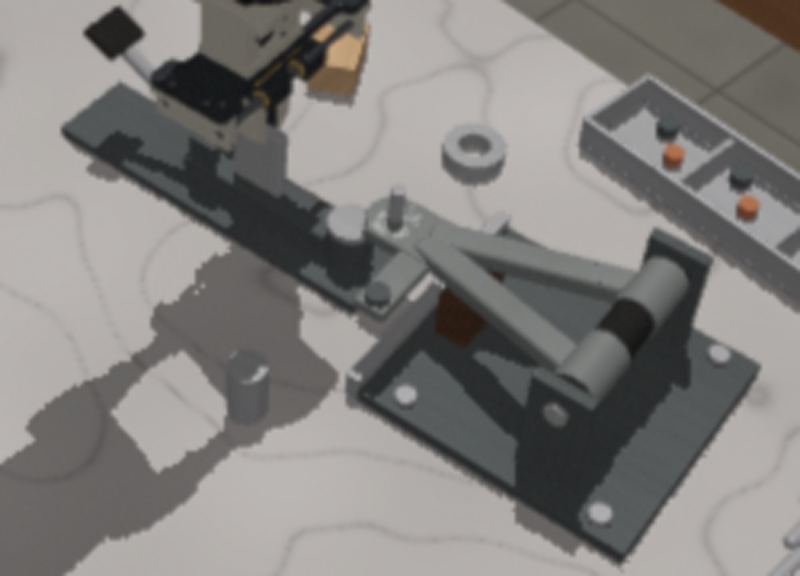

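View pics/scene3.png

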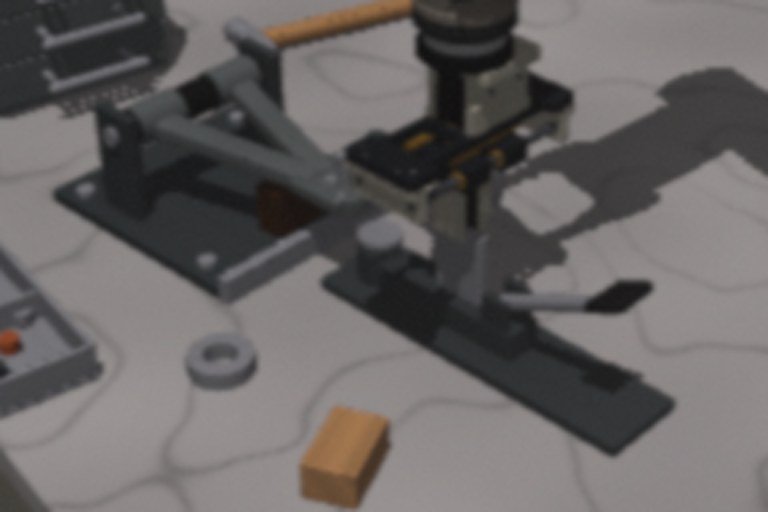

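View pics/wrist3.png

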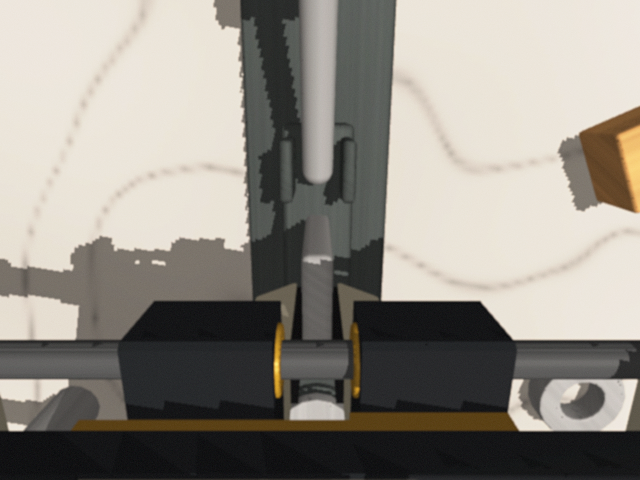

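The jack is about 40 mm out and aligned. The saddle top is at crop (349,222) in the side view and (380,237) in the scene view. I'll check these against the expected position.

Run:
```python
from h import *
d=pickle.load(open("c3.pkl","rb"))
print("saddle",ray(d["scene"],np.array([380/3.2+170,237/3.2+170]),56),ray(d["side"],np.array([349/3.2+240,222/3.2+190]),56))
S=lambda u,v:np.array([u/3.2+170,v/3.2+170]);I=lambda u,v:np.array([u/3.2+240,v/3.2+190])
o=[("scene",(-40,175,12),S(674,403)),("scene",(40,175,12),S(613,442)),("scene",(40,-150,12),S(324,284)),("scene",(0,-115,56),S(380,237)),
("side",(-40,175,12),I(63,130)),("side",(40,175,12),I(120,85)),("side",(0,-115,56),I(349,222))]
p,r=fit(d,o,[585,32,0.18]); print(p); print(r.round(1))
# wrist view base right edge/left edge
w=d["wrist"]
L=[ray(w,q,12) for q in [(242,0),(253,290)]]; R=[ray(w,q,12) for q in [(396,0),(381,290)]]
for a in (L,R): v=a[0]-a[1]; print("yaw",np.arctan2(-v[0],v[1]))
m=(np.array(L)+np.array(R))/2; print(m, "axis yaw",np.arctan2(-(m[0]-m[1])[0],(m[0]-m[1])[1]))
```

```text
saddle [599.04225306 -75.69590642  56.        ] [596.06422597 -82.68641058  56.        ]
[5.75340182e+02 3.02231150e+01 1.76138392e-01]
[[ 0.1 -1.3]
 [-0.4  1.9]
 [-1.8 -2.2]
 [-0.5 -1.6]
 [-2.  -0.8]
 [-0.9 -1.4]
 [-0.1  0.2]]
yaw 0.1735208387775927
yaw 0.17526730450578965
[[558.85847295 138.60249769  12.        ]
 [586.49083855 -18.23589522  12.        ]] axis yaw 0.17439394444081005
```

>>> carry_out(
  xyz=[
    [-0.12, 0.01, 0],
    [-0.12, 0.01, 0],
    [-0.12, 0.005, 0],
    [-0.12, 0, 0],
    [-0.06, 0, 0],
    [0, 0, 0],
  ],
  dr=[
    [0, 0, -0.02],
    [0, 0, -0.02],
    [0, 0, 0],
    [0, 0, 0],
    [0, 0, 0],
    [0, 0, 0],
  ],
)

```text
time: 6.0
tool_pos: [588.7, -21.1, 84.9]
tcp_rot: [3.141, 0.001, 1.758]
contact_force: [0.9, -0.2, -3.8]
grip_width: 11.2
```

```bash
python3 cap.py 4 side scene
```

```text
6.1 [588.66379848 -21.13684561  84.86005532] [3.14142883e+00 1.48099826e-03 1.75807605e+00] [ 0.62033638 -2.44186039 -4.78823347] [-0.34236463 -0.10437644 -0.00250286] 11.46110567092703
```

View pics/side4.png

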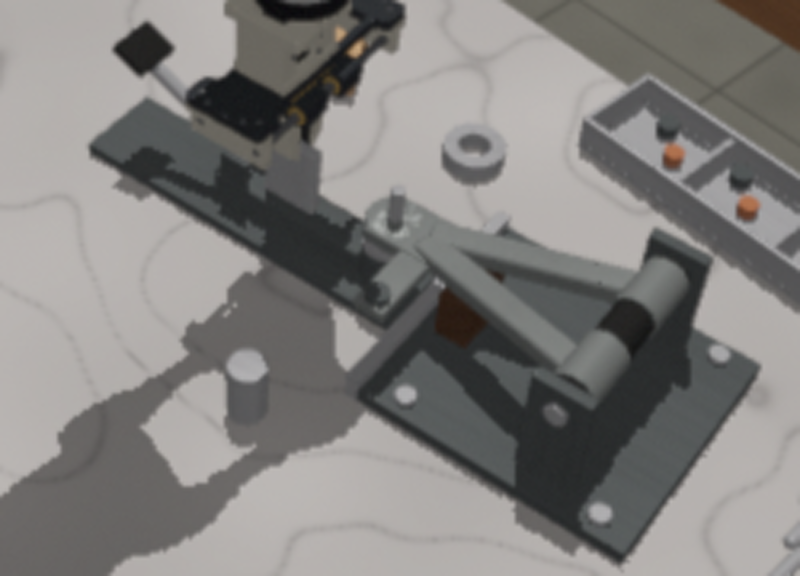

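View pics/scene4.png

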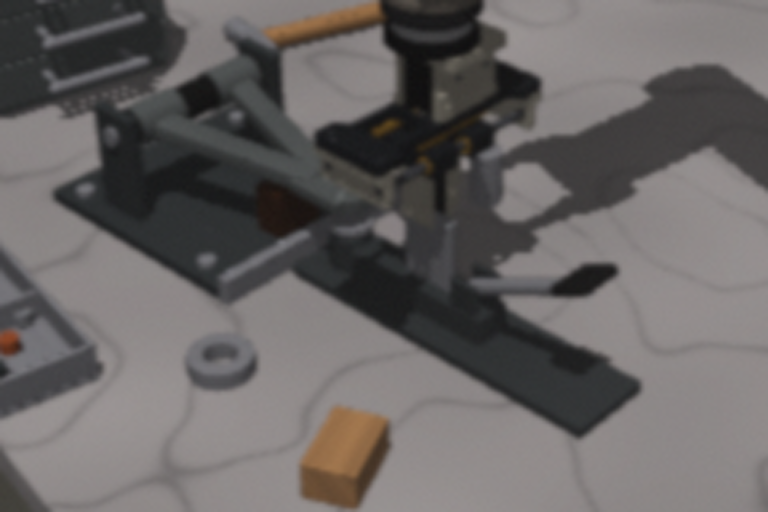

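The toe is nearly at the bar. I'll feel for contact in small steps.

>>> carry_out(
  xyz=[
    [-0.03, 0, 0],
    [-0.03, 0, 0],
    [-0.02, 0, 0],
    [0, 0, 0],
  ],
  dr=[
    [0, 0, 0],
    [0, 0, 0],
    [0, 0, 0],
    [0, 0, 0],
  ],
)

```text
time: 6.6
tool_pos: [589.3, -24.9, 84.9]
tcp_rot: [-3.141, -0.0, 1.758]
contact_force: [-1.1, 2.9, -4.8]
grip_width: 11.7
```

>>> carry_out(
  xyz=[
    [-0.02, 0, 0],
    [-0.02, 0, 0],
  ],
  dr=[
    [0, 0, 0],
    [0, 0, 0],
  ],
)

```text
time: 6.85
tool_pos: [589.8, -27.3, 84.9]
tcp_rot: [-3.142, 0.0, 1.758]
contact_force: [-0.7, 2.3, -5.7]
grip_width: 11.5
```

>>> carry_out(
  xyz=[
    [-0.02, 0, 0],
    [-0.02, 0, 0],
  ],
  dr=[
    [0, 0, 0],
    [0, 0, 0],
  ],
)

```text
time: 7.1
tool_pos: [589.3, -28.0, 84.9]
tcp_rot: [-3.14, -0.003, 1.758]
contact_force: [-3.2, 11.5, -1.3]
grip_width: 11.2
```

>>> carry_out(
  xyz=[
    [-0.02, 0, 0],
    [0, 0, 0],
  ],
  dr=[
    [0, 0, 0],
    [0, 0, 0],
  ],
)

```text
time: 7.35
tool_pos: [589.2, -28.1, 85.1]
tcp_rot: [-3.14, -0.004, 1.759]
contact_force: [-5.2, 13.1, 1.4]
grip_width: 11.2
```

```bash
python3 cap.py 5 wrist side scene
```

```text
7.5 [589.23687432 -28.09429115  85.08935384] [-3.13978228 -0.00436347  1.75860945] [-4.7984469  12.71161234 -0.13866366] [2.20241114 0.73850117 0.0699099 ] 11.393582514616966
```

View pics/side5.png

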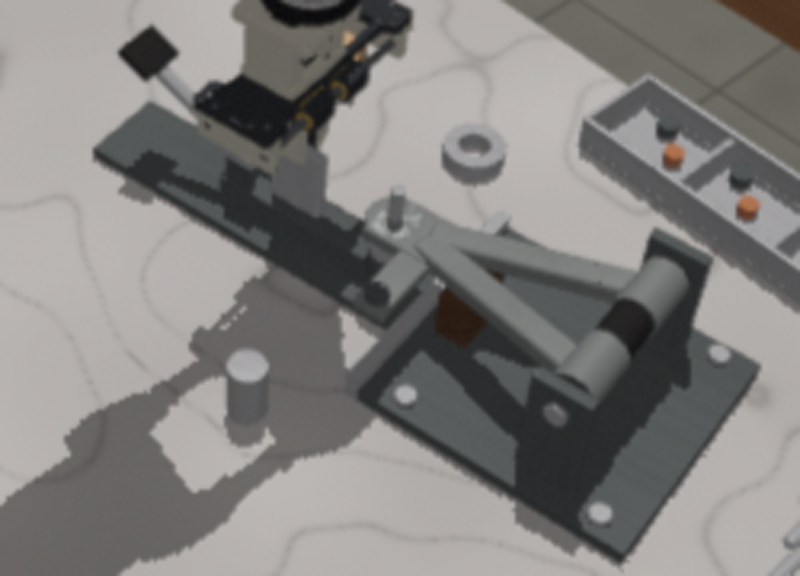

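View pics/scene5.png

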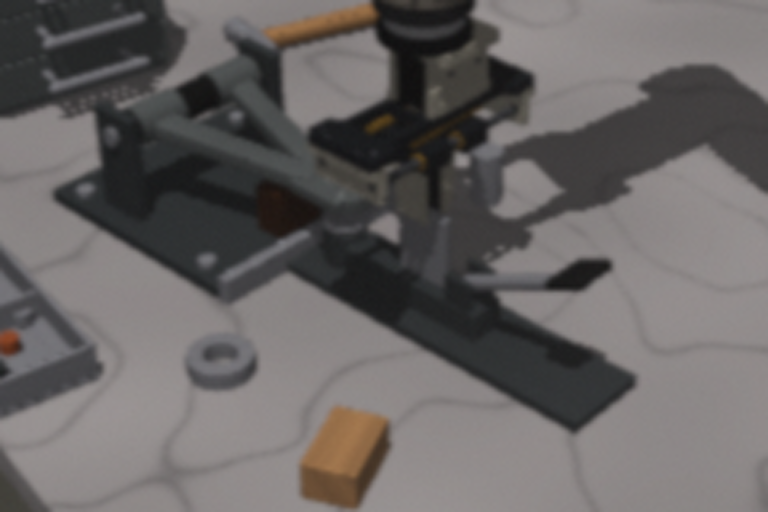

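View pics/wrist5.png

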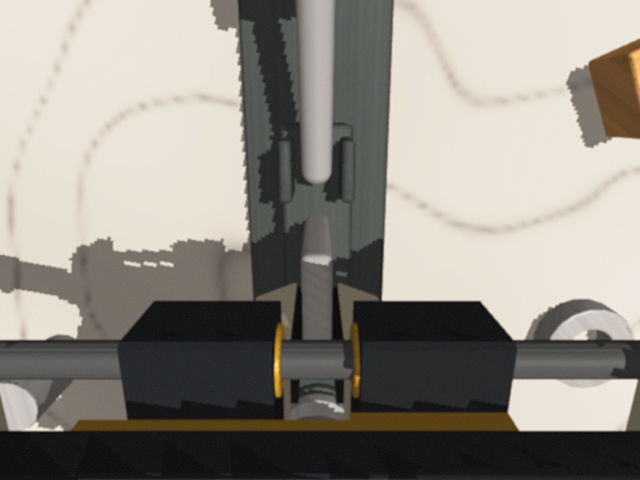

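Run:
```python
from h import *
d=pickle.load(open("c5.pkl","rb"))
w=d["wrist"]
im=w["image"]; 
a=cv2.resize(im[0:340,220:420],None,fx=2.9,fy=1.7,interpolation=cv2.INTER_CUBIC); cv2.imwrite("pics/w5c.png",a)
b=d["scene"]["image"][200:290,220:330]; cv2.imwrite("pics/sc5c.png",cv2.resize(b,None,fx=6,fy=6,interpolation=cv2.INTER_CUBIC))
L=[ray(w,q,12) for q in [(240,0),(253,290)]]; R=[ray(w,q,12) for q in [(394,0),(381,290)]]
for a in (L,R): v=a[0]-a[1]; print("yaw",np.arctan2(-v[0],v[1]))
m=(np.array(L)+np.array(R))/2; v=m[1]-m[0]; v/=np.linalg.norm(v)
print("axis at y=-121", m[1]+v*(-121-m[1][1])/v[1], np.arctan2(v[0],-v[1]))
```

```text
yaw 0.1869448167929659
yaw 0.18677915160997874
axis at y=-121 [ 607.4518649 -121.          12.       ] 0.18686200289860064
```

View pics/sc5c.png

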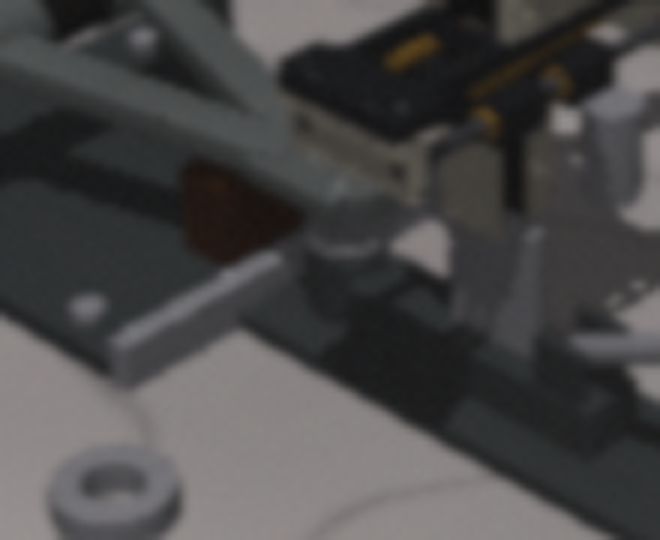

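View pics/w5c.png

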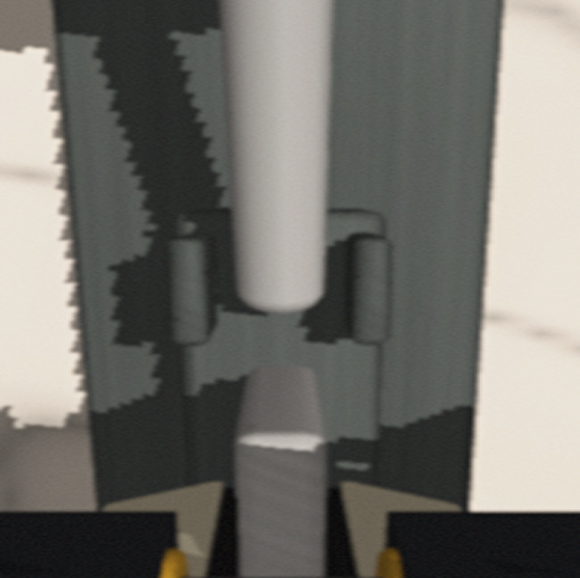

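The force lies along the stand's +y at 13 N with almost no yaw moment, so the toe is flush. The jack axis is within about 1 mm of the post line. Now I release, lift, and go to the handle pad.

>>> carry_out(
  xyz=[
    [0, 0, 0],
    [0, 0, 0],
    [0, 0, 0],
    [0, 0, 0],
  ],
  dr=[
    [0, 0, 0],
    [0, 0, 0],
    [0, 0, 0],
    [0, 0, 0],
  ],
  gripper=-0.3,
)

```text
time: 8.0
tool_pos: [590.7, -31.2, 85.1]
tcp_rot: [3.141, 0.0, 1.758]
contact_force: [-0.1, 0.5, 0.2]
grip_width: 32.0
```

```bash
python3 cap.py 6 wrist
```

```text
8.05 [590.66412115 -31.11996435  85.06616037] [3.14116137e+00 3.50684773e-04 1.75789325e+00] [-0.51636706  0.61373325 -0.75996504] [ 0.05236069 -0.04837104  0.01837541] 32.26006583772352
```

View pics/wrist6.png

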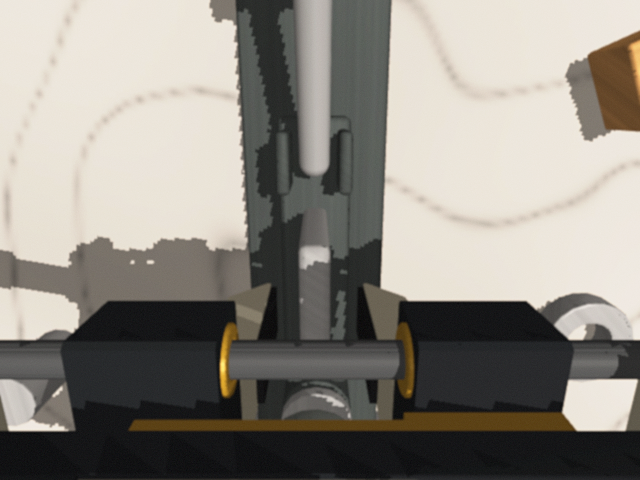

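>>> carry_out(
  xyz=[
    [0, 0, -0.5],
    [0, 0, -0.8],
    [0, 0, -0.6],
    [0.6, 0, 0],
    [0.8, 0, 0],
    [0.8, 0, 0],
    [0.52, 0, 0],
    [0, 0, 0],
  ],
  dr=[
    [0, 0, 0],
    [0, 0, 0],
    [0, 0, 0],
    [0, 0, 0],
    [0, 0, 0],
    [0, 0, 0],
    [0, 0, 0],
    [0, 0, 0],
  ],
  gripper=-1,
)

```text
time: 9.05
tool_pos: [559.6, 131.5, 199.0]
tcp_rot: [3.141, -0.0, 1.761]
contact_force: [0.5, -0.7, 0.3]
grip_width: 0.3
```

```bash
python3 cap.py 7 wrist side scene
```

```text
9.2 [560.3374355  128.74278404 198.91279456] [3.14148009e+00 5.19533218e-04 1.75773004e+00] [-0.68807152  0.17239879 -0.70513665] [-0.01289048 -0.01219094 -0.00059453] 0.6874912790529358
```

View pics/wrist7.png

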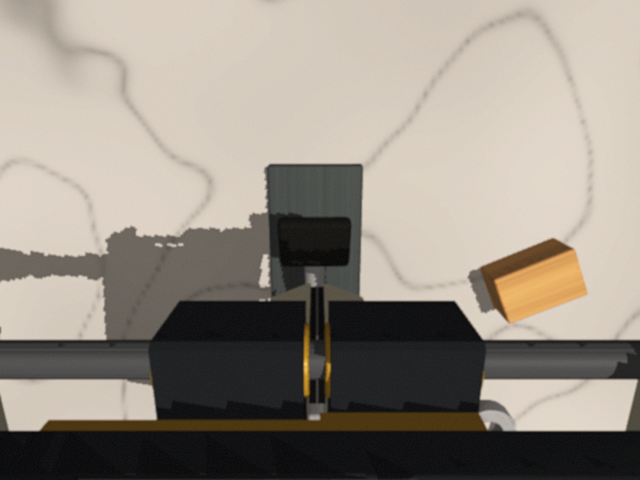

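View pics/side7.png

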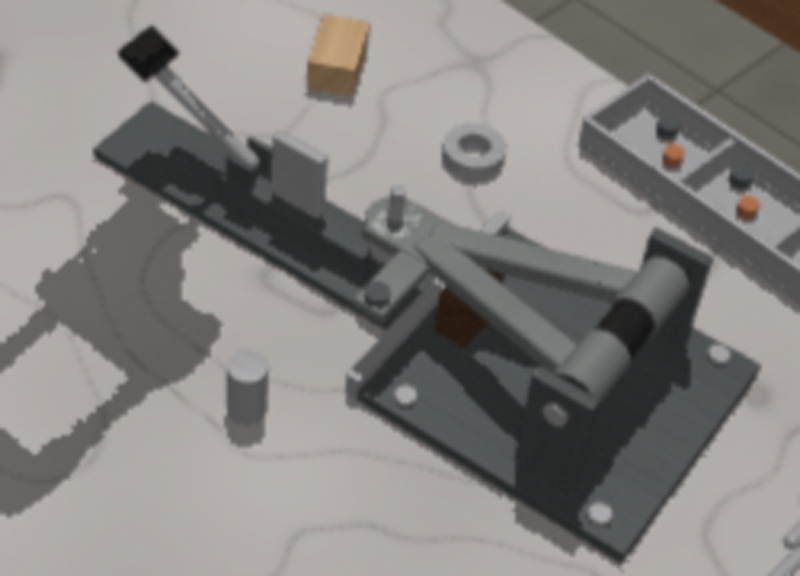

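View pics/scene7.png

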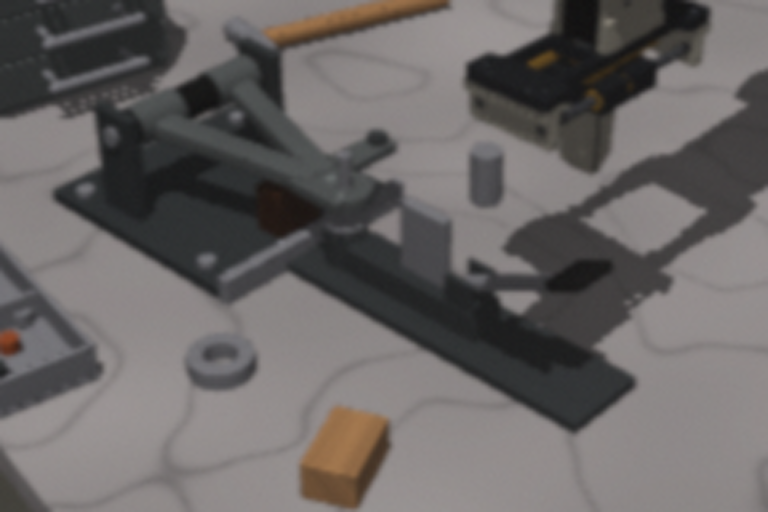

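The view is unobstructed. The pad top spans (279–350, 217–265) in the wrist view and the base rear corners are (267,165) and (363,165). I'll fit the jack pose.

Run:
```python
from h import *
d=pickle.load(open("c7.pkl","rb"))
S=lambda u,v:np.array([u/3.2+170,v/3.2+170]);I=lambda u,v:np.array([u/3.2+240,v/3.2+190])
o=[("wrist",(-40,175,12),np.array([267,165])),("wrist",(40,175,12),np.array([363,165])),
("scene",(-40,175,12),S(635,382)),("scene",(40,175,12),S(575,422)),
("side",(-40,175,12),I(95,152)),("side",(40,175,12),I(151,103)),
("wrist",(0,137.8,119.3),np.array([314.8,241])),("side",(0,137.8,119.3),I(148,50)),("scene",(0,137.8,119.3),S(580,272))]
p,r=fit(d,o,[585,-7,0.18]); print(p); print(r.round(1))
print("pad pred",loc(p,(0,137.8,119.3)),[proj(d[n],loc(p,(0,137.8,119.3)))[0] for n in d])
for q in [(315,217),(315,265)]: print(ray(d["wrist"],q,119))
# expected toe/saddle vs stand
print("saddle",loc(p,(0,-115,56)),"toe",loc(p,(0,-150,6)), "stand tgt 606.6,-121")
im=d["wrist"]["image"][150:310,250:380].astype(float)*1.6; cv2.imwrite("pics/w7c.png",cv2.resize(im.clip(0,255).astype('uint8'),None,fx=4,fy=4))
im=d["scene"]["image"][200:290,220:330].astype(float)*1.8; cv2.imwrite("pics/sc7c.png",cv2.resize(im.clip(0,255).astype('uint8'),None,fx=6,fy=6,interpolation=cv2.INTER_CUBIC))
```

```text
[ 5.85715396e+02 -7.11523848e+00  1.91242875e-01]
[[-0.5 -0.7]
 [ 0.4 -0.9]
 [-0.2 -1.3]
 [-0.8  1.3]
 [-1.6 -1.6]
 [-0.6 -1.5]
 [-0.3  5.7]
 [ 0.3 -0.1]
 [-1.9 -0.1]]
pad pred [[559.52247482 128.1724951  119.3       ]] [array([314.53369979, 246.71482277]), array([286.52015294, 205.49159261]), array([349.36315621, 254.88092385])]
[556.31813288 146.49142131 119.        ]
[562.04587857 116.45540782 119.        ]
saddle [[ 607.57451103 -120.01864458   56.        ]] toe [[ 614.22728503 -154.38055079    6.        ]] stand tgt 606.6,-121
```

View pics/sc7c.png

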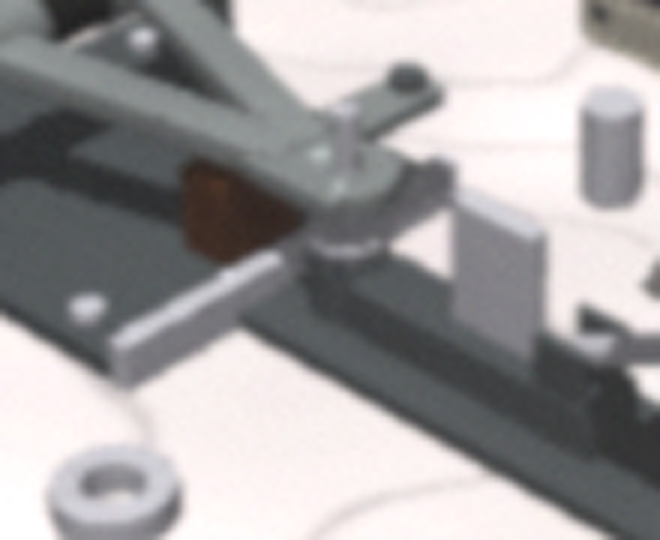

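View pics/w7c.png

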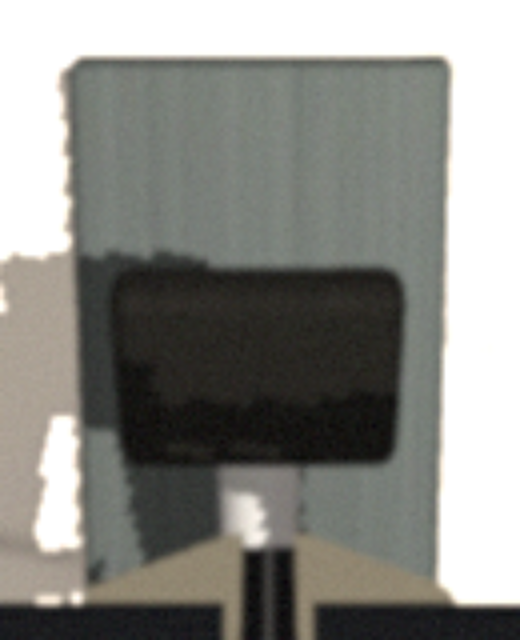

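>>> carry_out(
  xyz=[
    [0, 0, 0.4],
    [0, 0, 0.35],
    [0, 0, 0.1],
    [0, 0, 0],
  ],
  dr=[
    [0, 0, 0],
    [0, 0, 0],
    [0, 0, 0],
    [0, 0, 0],
  ],
)

```text
time: 9.7
tool_pos: [560.4, 128.8, 148.0]
tcp_rot: [-3.141, 0.0, 1.757]
contact_force: [0.5, -0.1, 0.9]
grip_width: 1.1
```

>>> carry_out(
  xyz=[
    [0, 0, 0.04],
    [0, 0, 0.04],
    [0.01, 0, 0.04],
    [0.02, 0, 0.05],
  ],
  dr=[
    [0, 0, 0],
    [0, 0, 0],
    [0, 0, 0],
    [0, 0, 0],
  ],
)

```text
time: 10.2
tool_pos: [559.8, 131.4, 137.7]
tcp_rot: [3.141, 0.0, 1.758]
contact_force: [0.5, 0.3, 0.6]
grip_width: 0.1
```

```bash
python3 cap.py 8 wrist side scene
```

```text
10.35 [559.60921614 131.45260047 137.52270678] [-3.14121616e+00 -2.77696561e-05  1.75839179e+00] [ 0.24354065 -0.31570085 -0.67341275] [ 0.03460856 -0.0055683  -0.01880274] -0.05559247017461493
```

View pics/scene8.png

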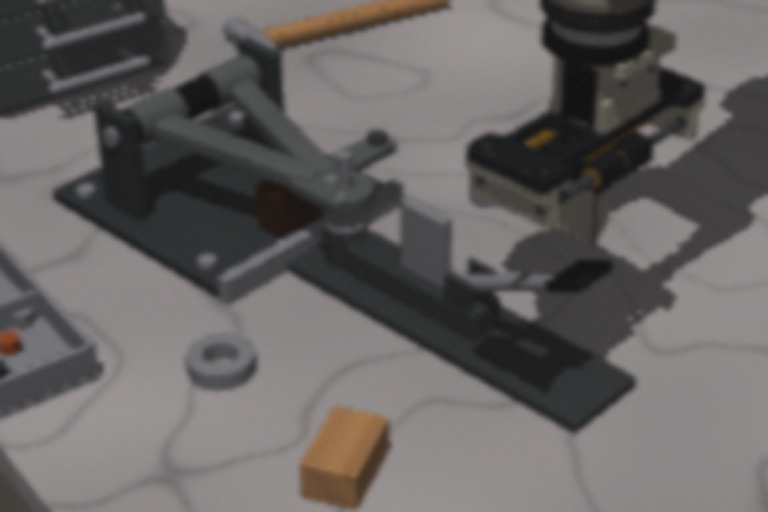

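View pics/wrist8.png

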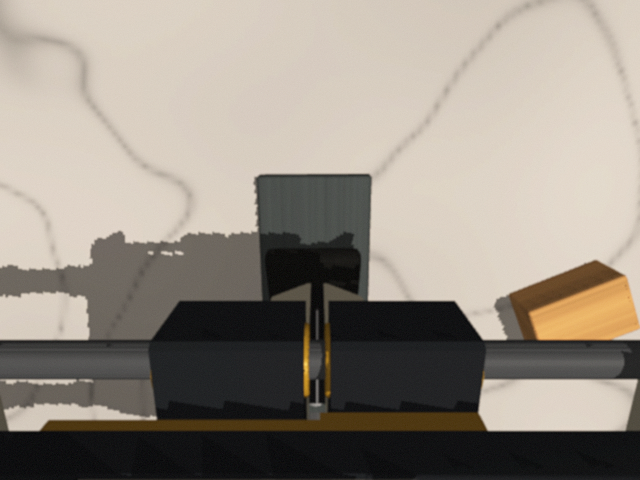

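Run:
```python
from h import *
d=pickle.load(open("c8.pkl","rb"))
for z in (137.5,115.7,125,134): print(z,[(proj(d[n],[559.6,131.4,z])[0]-(np.array([240,190]) if n=="side" else [170,170]))*3.2 for n in ("scene","side")])
for n,o in (("scene",(300,200)),("side",(255,170))):
    im=d[n]["image"][o[1]:o[1]+100,o[0]:o[0]+110].astype(float)*1.6; cv2.imwrite(f"pics/{n}8c.png",cv2.resize(im.clip(0,255).astype('uint8'),None,fx=6,fy=6,interpolation=cv2.INTER_CUBIC))
```

```text
137.5 [array([577.88130997, 253.96194034]), array([145.96653848,  31.17902392])]
115.7 [array([576.39161575, 277.47321993]), array([146.64479838,  50.7746168 ])]
125 [array([577.02356038, 267.49947729]), array([146.35720277,  42.465698  ])]
134 [array([577.64016553, 257.76783167]), array([146.07640394,  34.35314469])]
```

View pics/scene8c.png

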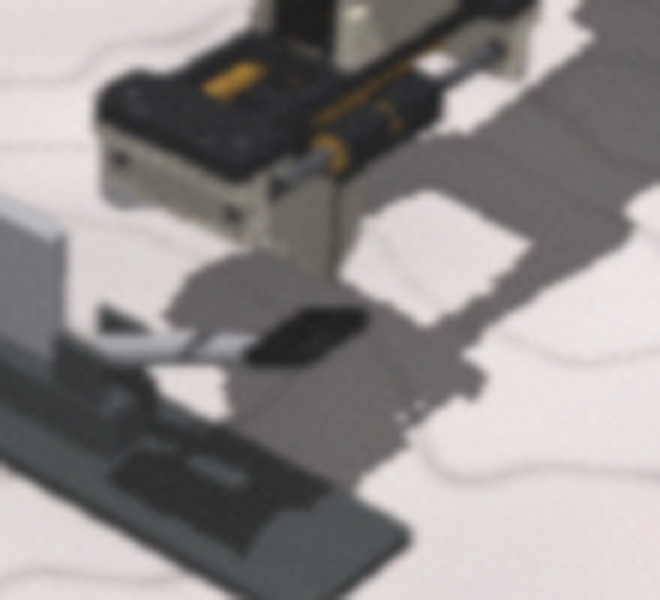

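View pics/side8c.png

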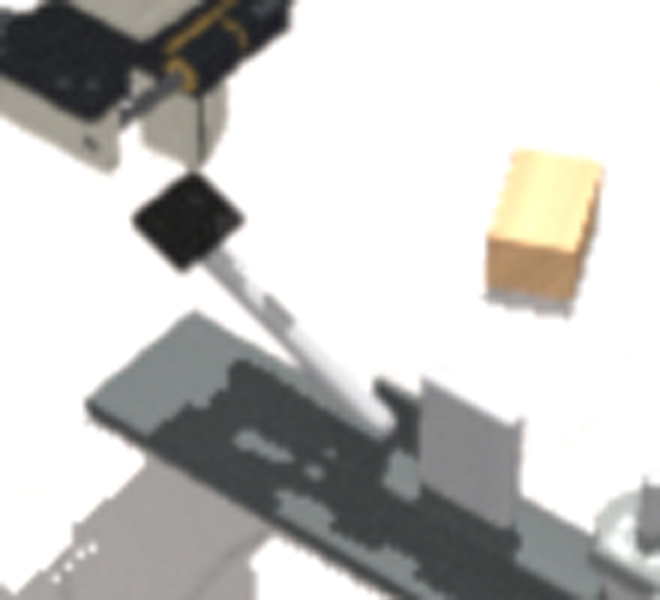

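Run:
```python
from h import *
d=pickle.load(open("c8.pkl","rb"))
def tri(a,b):
    f=lambda X:np.r_[proj(d["scene"],X)[0]-a,proj(d["side"],X)[0]-b]
    r=least_squares(f,[560,130,120]); return r.x,r.fun
print(tri((355,246.7),(287.5,197.5)))
p=[585.7,-7.1,.187]
im={n:cv2.resize((d[n]["image"][o[1]:o[1]+100,o[0]:o[0]+110]*1.0*1.6).clip(0,255).astype('uint8'),None,fx=6,fy=6) for n,o in (("scene",(300,200)),("side",(255,170)))}
for n,o in (("scene",(300,200)),("side",(255,170))):
    for X,c in [((559.6,131.4,137.5),(0,0,255)),((559.6,131.4,115.5),(0,255,0))]+[(loc(p,q)[0],(255,0,0)) for q in [(0,137.8,119.3),(-40,175,12),(40,175,12),(6,5,106)]]:
        u=(proj(d[n],X)[0]-o)*6; cv2.circle(im[n],(int(u[0]),int(u[1])),5,c,-1)
cv2.imwrite("pics/ov8.png",cv2.resize(np.hstack([im["scene"],im["side"]]),(800,364)))
```

```text
(array([557.38534125, 133.77747915, 145.58762055]), array([-2.89754147,  0.04325343, -3.17950464, -0.16137705]))
```

View pics/ov8.png

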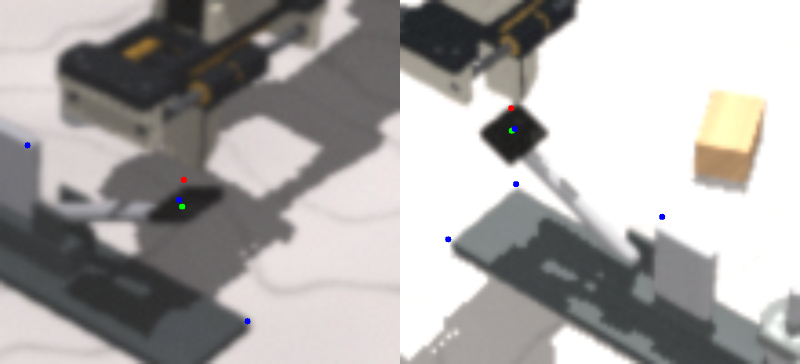

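The fingertips look clear of the pad by more than the nominal geometry says, and there is no contact force. I'll continue down slowly, feeling for contact.

>>> carry_out(
  xyz=[
    [-0.02, 0, 0.08],
    [-0.02, 0, 0.08],
    [0, 0, 0],
  ],
  dr=[
    [0, 0, 0],
    [0, 0, 0],
    [0, 0, 0],
  ],
)

```text
time: 10.72
tool_pos: [559.9, 128.8, 127.5]
tcp_rot: [-3.14, -0.0, 1.758]
contact_force: [0.1, -0.3, -0.1]
grip_width: 0.4
```

>>> carry_out(
  xyz=[
    [0, 0, 0.05],
    [0, 0, 0.05],
    [0, 0, 0],
  ],
  dr=[
    [0, 0, 0],
    [0, 0, 0],
    [0, 0, 0],
  ],
)

```text
time: 11.1
tool_pos: [560.0, 129.0, 121.9]
tcp_rot: [-3.141, -0.0, 1.758]
contact_force: [0.3, 0.5, 0.4]
grip_width: 0.1
```

>>> carry_out(
  xyz=[
    [0, 0, 0.05],
    [0, 0, 0.05],
    [0, 0, 0],
  ],
  dr=[
    [0, 0, 0],
    [0, 0, 0],
    [0, 0, 0],
  ],
)

```text
time: 11.48
tool_pos: [560.0, 129.0, 115.8]
tcp_rot: [-3.141, -0.0, 1.758]
contact_force: [-0.2, 0.2, 0.4]
grip_width: 0.6
```

```bash
python3 cap.py 9 side scene wrist
python3 - <<'E'
from h import *
d=pickle.load(open("c9.pkl","rb"))
im=[cv2.resize((d[n]["image"][o[1]:o[1]+100,o[0]:o[0]+110]*1.6).clip(0,255).astype('uint8'),None,fx=3.6,fy=3.6,interpolation=cv2.INTER_CUBIC) for n,o in (("scene",(300,200)),("side",(255,170)))]
cv2.imwrite("pics/ov9.png",np.hstack(im))
E
```

```text
11.625 [560.26885006 128.95790026 116.20957856] [3.14138730e+00 8.07477695e-05 1.75819316e+00] [-0.11920431  0.16511792 -0.53447608] [-0.01958346 -0.01950957 -0.01216499] 0.5094588303624128
```

View pics/ov9.png

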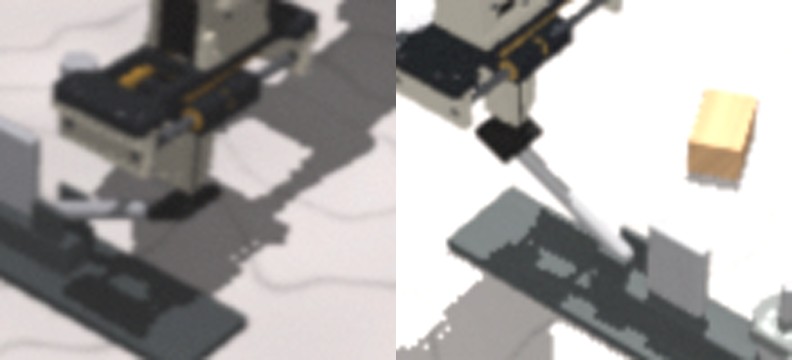

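View pics/wrist9.png

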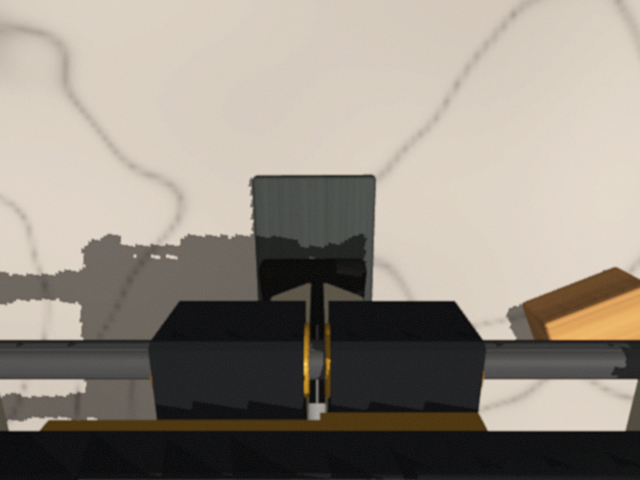

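The finger now appears just above the pad in both views. I continue in small steps.

>>> carry_out(
  xyz=[
    [0, 0, 0.04],
    [0, 0, 0.04],
    [0, 0, 0],
  ],
  dr=[
    [0, 0, 0],
    [0, 0, 0],
    [0, 0, 0],
  ],
)

```text
time: 12.0
tool_pos: [560.3, 129.0, 111.4]
tcp_rot: [3.141, 0.0, 1.758]
contact_force: [-0.1, -0.6, 2.4]
grip_width: 0.4
```

>>> carry_out(
  xyz=[
    [0.01, 0, 0.04],
    [0.02, 0, 0.04],
    [0, 0, 0],
  ],
  dr=[
    [0, 0, 0],
    [0, 0, 0],
    [0, 0, 0],
  ],
)

```text
time: 12.38
tool_pos: [559.9, 130.9, 106.4]
tcp_rot: [3.141, -0.0, 1.758]
contact_force: [0.2, 0.8, 2.7]
grip_width: 0.1
```

Contact came at TCP z of about 113. Now I follow the arc down.

>>> carry_out(
  xyz=[
    [0.035, 0, 0.1],
    [0.035, 0, 0.1],
    [0.03, 0, 0.1],
    [0.02, 0, 0.1],
    [0.02, 0, 0.1],
    [0.02, 0, 0.1],
    [0, 0, 0],
  ],
  dr=[
    [0, 0, 0],
    [0, 0, 0],
    [0, 0, 0],
    [0, 0, 0],
    [0, 0, 0],
    [0, 0, 0],
    [0, 0, 0],
  ],
)

```text
time: 13.25
tool_pos: [558.0, 141.1, 70.3]
tcp_rot: [3.141, -0.001, 1.758]
contact_force: [-1.7, 4.3, 6.8]
grip_width: 0.4
```

```bash
python3 cap.py 10 side scene wrist
python3 - <<'E'
from h import *
d=pickle.load(open("c10.pkl","rb"))
im=[cv2.resize((d[n]["image"][o[1]:o[1]+130,o[0]:o[0]+150]*1.5).clip(0,255).astype('uint8'),None,fx=2.66,fy=2.66,interpolation=cv2.INTER_CUBIC) for n,o in (("scene",(240,190)),("side",(255,180)))]
cv2.imwrite("pics/ov10.png",np.hstack(im))
E
```

```text
13.4 [558.03403766 141.07021223  70.64854664] [ 3.14111885e+00 -1.06226582e-03  1.75830289e+00] [-0.30144281  3.18698364  6.64332355] [0.69596282 0.16214068 0.02559848] 0.16858051100822574
```

View pics/ov10.png

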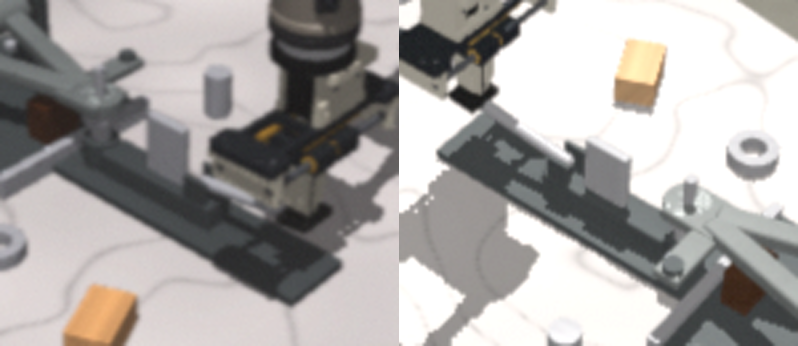

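View pics/wrist10.png

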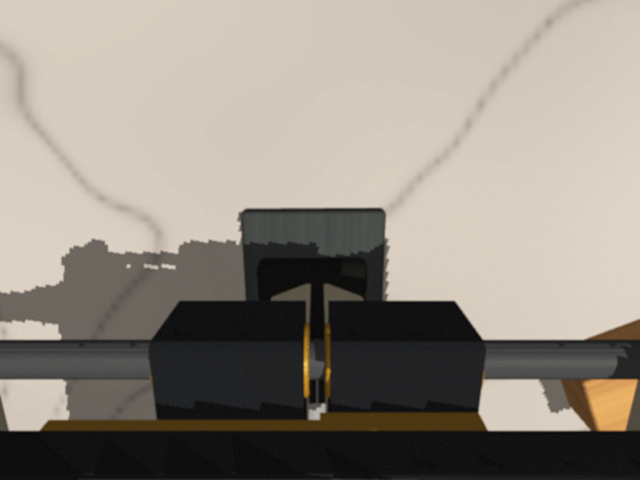

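>>> carry_out(
  xyz=[
    [0.01, 0, 0.1],
    [0.01, 0, 0.1],
    [0.01, 0, 0.1],
    [0, 0, 0.08],
    [0, 0, 0],
  ],
  dr=[
    [0, 0, 0],
    [0, 0, 0],
    [0, 0, 0],
    [0, 0, 0],
    [0, 0, 0],
  ],
)

```text
time: 14.02
tool_pos: [557.7, 143.3, 47.7]
tcp_rot: [3.141, -0.002, 1.758]
contact_force: [-1.1, 5.4, 6.8]
grip_width: 0.5
```

>>> carry_out(
  xyz=[
    [0, 0, 0.05],
    [0, 0, 0.03],
    [0, 0, 0],
  ],
  dr=[
    [0, 0, 0],
    [0, 0, 0],
    [0, 0, 0],
  ],
)

```text
time: 14.4
tool_pos: [557.7, 143.4, 43.1]
tcp_rot: [3.141, -0.002, 1.758]
contact_force: [-1.1, 6.6, 6.8]
grip_width: 0.7
```

>>> carry_out(
  xyz=[
    [0, 0, 0.04],
    [0, 0, 0.03],
    [0, 0, 0],
  ],
  dr=[
    [0, 0, 0],
    [0, 0, 0],
    [0, 0, 0],
  ],
)

```text
time: 14.78
tool_pos: [557.7, 143.3, 38.9]
tcp_rot: [3.141, -0.002, 1.758]
contact_force: [-1.2, 5.7, 6.5]
grip_width: 0.5
```

>>> carry_out(
  xyz=[
    [0, 0, 0.03],
    [0, 0, 0.02],
    [0, 0, 0],
  ],
  dr=[
    [0, 0, 0],
    [0, 0, 0],
    [0, 0, 0],
  ],
)

```text
time: 15.15
tool_pos: [557.7, 143.2, 35.9]
tcp_rot: [3.141, -0.001, 1.758]
contact_force: [-1.2, 5.3, 7.1]
grip_width: 0.2
```

>>> carry_out(
  xyz=[
    [0, 0, 0.03],
    [0, 0, 0.02],
    [0, 0, 0],
  ],
  dr=[
    [0, 0, 0],
    [0, 0, 0],
    [0, 0, 0],
  ],
)

```text
time: 15.52
tool_pos: [557.9, 143.3, 34.8]
tcp_rot: [3.14, -0.001, 1.758]
contact_force: [-6.3, 5.7, 20.4]
grip_width: 0.4
```

```bash
python3 cap.py 11 side scene wrist
python3 - <<'E'
from h import *
d=pickle.load(open("c11.pkl","rb"))
im=[cv2.resize((d[n]["image"][o[1]:o[1]+130,o[0]:o[0]+150]*1.5).clip(0,255).astype('uint8'),None,fx=2.66,fy=2.66,interpolation=cv2.INTER_CUBIC) for n,o in (("scene",(240,190)),("side",(255,180)))]
cv2.imwrite("pics/ov11.png",np.hstack(im))
E
```

```text
15.675 [557.90699025 143.27648306  34.8027532 ] [ 3.13960556e+00 -1.27104323e-03  1.75839656e+00] [-5.01446872  5.35695241 20.78536991] [ 0.7326417   0.98547021 -0.01322053] 0.6408946228984433
```

View pics/ov11.png

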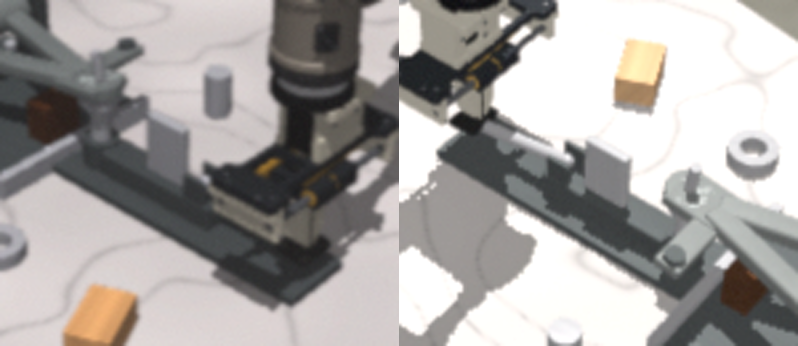

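The stop is reached: 20 N at TCP z of about 35, and the arm is raised. The jack's rear corner is unchanged. Now I return up along the arc.

>>> carry_out(
  xyz=[
    [-0.02, 0, -0.08],
    [-0.01, 0, -0.1],
    [-0.01, 0, -0.1],
    [-0.015, 0, -0.1],
    [-0.02, 0, -0.1],
    [-0.02, 0, -0.1],
    [-0.025, 0, -0.1],
    [-0.03, 0, -0.1],
  ],
  dr=[
    [0, 0, 0],
    [0, 0, 0],
    [0, 0, 0],
    [0, 0, 0],
    [0, 0, 0],
    [0, 0, 0],
    [0, 0, 0],
    [0, 0, 0],
  ],
)

```text
time: 16.68
tool_pos: [559.4, 133.8, 79.9]
tcp_rot: [3.141, -0.001, 1.758]
contact_force: [-0.9, 3.5, 5.7]
grip_width: 0.4
```

>>> carry_out(
  xyz=[
    [-0.035, 0, -0.1],
    [-0.035, 0, -0.1],
    [-0.035, 0, -0.1],
    [-0.04, 0, -0.1],
    [0, 0, -0.1],
    [0, 0, -0.1],
    [0, 0, -0.15],
    [0, 0, 0],
  ],
  dr=[
    [0, 0, 0],
    [0, 0, 0],
    [0, 0, 0],
    [0, 0, 0],
    [0, 0, 0],
    [0, 0, 0],
    [0, 0, 0],
    [0, 0, 0],
  ],
)

```text
time: 17.68
tool_pos: [561.4, 124.7, 125.3]
tcp_rot: [3.14, 0.0, 1.758]
contact_force: [0.7, -0.7, 0.5]
grip_width: 0.3
```

```bash
python3 cap.py 12 side scene wrist
```

```text
17.825 [560.81489258 124.61337436 124.30548796] [-3.14115055e+00 -5.91445102e-05  1.75828973e+00] [-1.35564824  0.18159762 -0.25418916] [ 0.0072828   0.02525316 -0.02137673] 0.008469791275290831
```

View pics/side12.png

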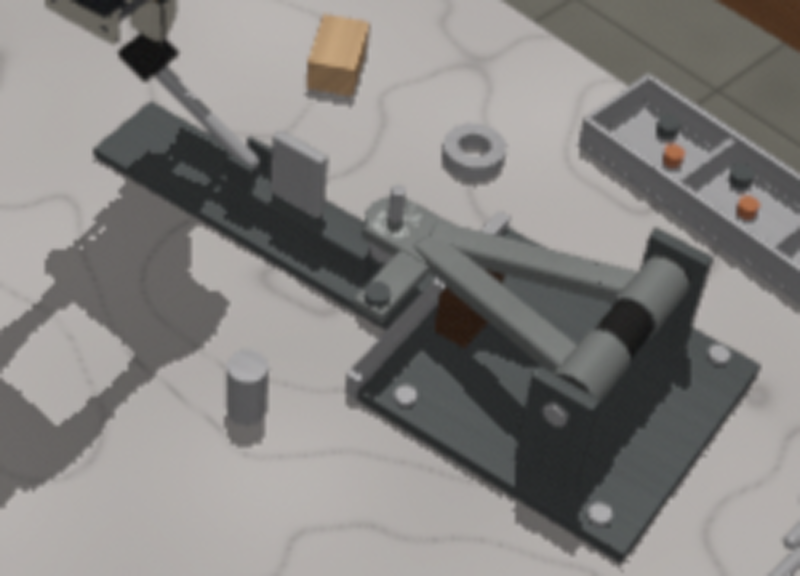

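View pics/scene12.png

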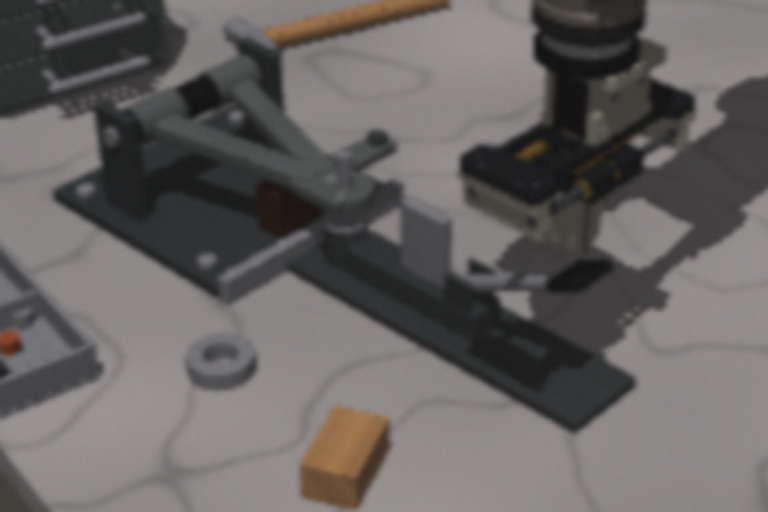

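View pics/wrist12.png

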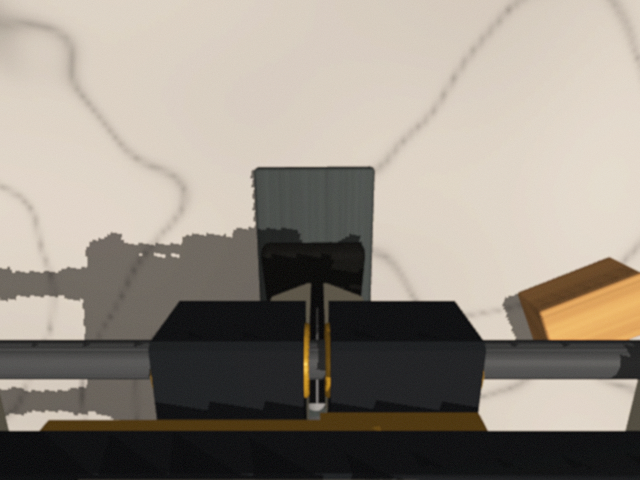

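The handle is fully up again: the pad is at (148,52) in the side view, the same as before. The jack corners are unchanged and the pad is back at rest. I settle briefly, then make the second stroke.

>>> carry_out(
  xyz=[
    [0.04, 0, 0],
    [0.03, 0, 0],
    [0, 0, 0],
    [0, 0, 0],
    [0, 0, 0.1],
    [0, 0, 0.1],
    [0.03, 0, 0.1],
    [0.035, 0, 0.1],
  ],
  dr=[
    [0, 0, 0],
    [0, 0, 0],
    [0, 0, 0],
    [0, 0, 0],
    [0, 0, 0],
    [0, 0, 0],
    [0, 0, 0],
    [0, 0, 0],
  ],
)

```text
time: 18.82
tool_pos: [559.6, 132.8, 100.3]
tcp_rot: [3.141, -0.0, 1.758]
contact_force: [-0.1, 1.5, 1.8]
grip_width: 0.4
```

>>> carry_out(
  xyz=[
    [0.035, 0, 0.1],
    [0.035, 0, 0.1],
    [0.03, 0, 0.1],
    [0.02, 0, 0.1],
    [0.02, 0, 0.1],
    [0.015, 0, 0.1],
    [0.01, 0, 0.1],
    [0, 0, 0],
  ],
  dr=[
    [0, 0, 0],
    [0, 0, 0],
    [0, 0, 0],
    [0, 0, 0],
    [0, 0, 0],
    [0, 0, 0],
    [0, 0, 0],
    [0, 0, 0],
  ],
)

```text
time: 19.82
tool_pos: [557.7, 143.4, 58.5]
tcp_rot: [3.141, -0.001, 1.758]
contact_force: [-1.8, 4.3, 7.1]
grip_width: 0.5
```

>>> carry_out(
  xyz=[
    [0.01, 0, 0.1],
    [0, 0, 0.1],
    [0, 0, 0.08],
    [0, 0, 0],
  ],
  dr=[
    [0, 0, 0],
    [0, 0, 0],
    [0, 0, 0],
    [0, 0, 0],
  ],
)

```text
time: 20.32
tool_pos: [557.7, 144.1, 41.9]
tcp_rot: [3.141, -0.002, 1.758]
contact_force: [-0.6, 5.1, 5.9]
grip_width: 0.5
```

>>> carry_out(
  xyz=[
    [0, 0, 0.06],
    [0, 0, 0.05],
    [0, 0, 0.03],
    [0, 0, 0],
  ],
  dr=[
    [0, 0, 0],
    [0, 0, 0],
    [0, 0, 0],
    [0, 0, 0],
  ],
)

```text
time: 20.82
tool_pos: [557.8, 144.1, 35.0]
tcp_rot: [3.14, -0.001, 1.758]
contact_force: [-5.4, 5.0, 16.0]
grip_width: 0.5
```

>>> carry_out(
  xyz=[
    [0, 0, 0.02],
    [0, 0, 0],
    [0, 0, 0],
  ],
  dr=[
    [0, 0, 0],
    [0, 0, 0],
    [0, 0, 0],
  ],
)

```text
time: 21.2
tool_pos: [557.9, 144.1, 34.6]
tcp_rot: [3.139, -0.001, 1.758]
contact_force: [-7.3, 3.9, 21.3]
grip_width: 0.7
```

```bash
python3 cap.py 13 side scene wrist
python3 - <<'E'
from h import *
d=pickle.load(open("c13.pkl","rb"))
im=cv2.resize((d["scene"]["image"][200:300,210:330]*1.7).clip(0,255).astype('uint8'),None,fx=6,fy=6,interpolation=cv2.INTER_CUBIC)
cv2.imwrite("pics/sc13c.png",im)
E
```

```text
21.35 [557.90243098 144.06906724  34.5856716 ] [ 3.13915800e+00 -1.05542177e-03  1.75836493e+00] [-6.08238501  3.67366117 22.4400981 ] [ 0.61734055  1.19870806 -0.00452545] 0.33088866456462734
```

View pics/sc13c.png

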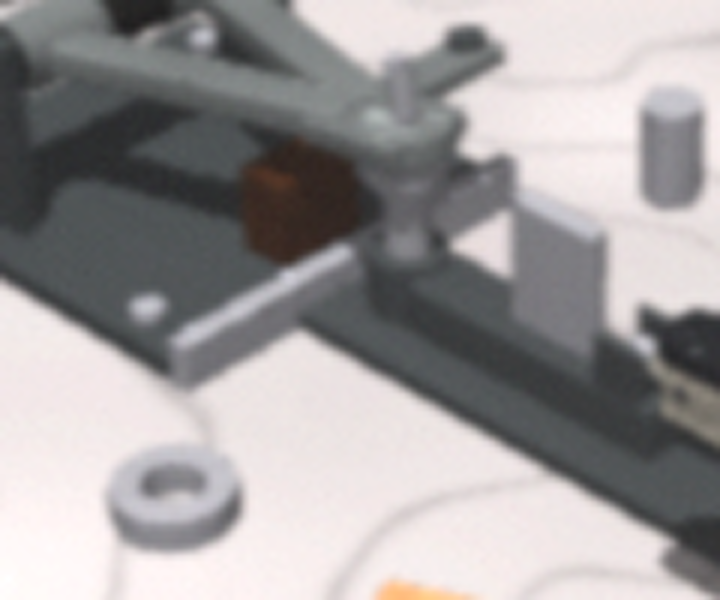

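View pics/side13.png

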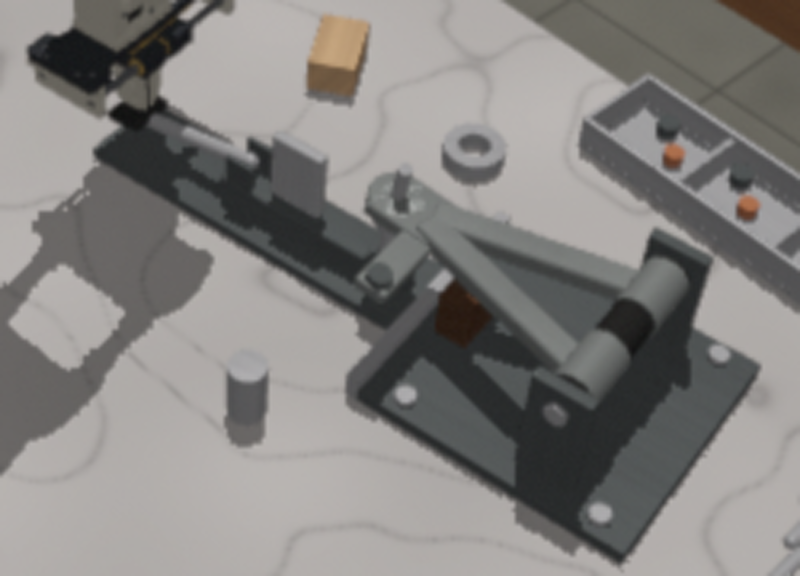

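Run:
```python
from h import *
d=pickle.load(open("c13.pkl","rb"))
a=np.array([400/6+210,62/6+200]); b=np.array([403/3.2+240,172/3.2+190])
r=least_squares(lambda X:np.r_[proj(d["scene"],X)[0]-a,proj(d["side"],X)[0]-b],[606,-121,140]); print(r.x,r.fun)
p=[585.7,-7.1,.187]
print(proj(d["scene"],loc(p,(0,-115,92))),"pixel crop",(proj(d["scene"],loc(p,(0,-115,92)))-[210,200])*6)
```

```text
[ 604.53323462 -125.06325068  141.37858318] [-0.53923613 -0.09362277 -0.49123428  0.07109417]
[[276.88183311 226.8440459 ]] pixel crop [[401.29099865 161.06427543]]
```

```bash
python3 -c "
from plant import *
print(close_job()); o=get_obs(); print(o['time'],o['contact_force'],o['tool_pos'])"
```

```text
the job is handed in; nothing more can be done
None
the job is handed in; nothing more can be done
```

I slid the jack under the suspension arm by its fin until the toe met the stop bar. I gave the handle one full stroke down, let it come fully back up, then pressed it down to the stop again. I handed the job in at about 21 s with the handle still held down.

**Final checks:**
- **Toe:** the bar pushed back with about 13 N and almost no twisting moment, so I took the toe as flush. No gap was visible.
- **Saddle:** by my measurements its axis was within about 1 mm of the pad's axis. The last picture showed it in line with the raised pad and post.
- **Handle:** both presses ended at the same height (TCP z about 35 mm) with a clear jump to 20–22 N. Between strokes it was back at its original position in the picture.
- **Suspension arm:** the post top measured about 141 mm above the bench, against 118 mm at rest. I expected roughly 144 mm, so it fits a full stroke within camera accuracy.
- **Jack and other items:** the jack's rear corners did not shift during the strokes. The bearing, socket and chock had not moved in the last pictures. I did not recheck the spanner, hammer, spray can and grease jar, but the arm never went near them.

**Disagreements:**
- The fingers met the handle pad about 30 mm lower in TCP height than the stated fingertip length implies. I felt for contact and for the stop instead of relying on that figure.
- At the end there was a steady sideways force of 6–7 N on the tool, and the jack stayed put.

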